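# Find the loaded source pot with the lifting rod

### The job

One of the three closed source pots in the steel tray still has its lead insert and is clearly the heaviest, though all look alike; nobody touches these pots, they are handled only with the lifting rod. Take the rod by its handle and go through the pots one at a time from left to right so that none is missed: put the rod's end through the eye on the lid, lift the pot several centimetres straight up to feel its weight, and stand it back upright where it was. Finish holding the heaviest pot up on the rod, still and well clear of the tray (6 cm or more), for its underside to be surveyed, with the other two standing in their places and the other things on the bench left alone.

Things in the scene. Friction and masses are not known exactly. Their poses are not given: they have to be found in the camera images.
- tray: low stainless tray fixed to the bench, 130 mm (its x) by 350 mm (its y), rim 12.5 mm high, floor 4 mm thick; origin at the centre of its underside. The three pots stand on its floor in a row along its y axis, at about y = +115 (left), 0 and -115 mm of the tray; 'left' is +y
- pot_a: one of three identical-looking closed steel pots in the tray (which is where is chance): round, 52 mm diameter, 55 mm high, on its lid a fixed upright lifting eye. Origin: centre of the underside, z up. The eye's hole runs along the pot's x axis, which points away from the robot within 35 degrees; two pots weigh within 50 g of each other, the heaviest 100 g or more above, all under 400 g
- pot_b: another of the three pots: same shape, size and axes as pot_a
- pot_c: another of the three pots: same shape, size and axes as pot_a
- pot_a_eye (a point): centre of that pot's eye, on the pot's axis 74 mm above its underside, same axes: a ring of 8 mm bar with a 20 mm clear hole along x, 36 mm outside
- pot_b_eye (a point): centre of that pot's eye, on the pot's axis 74 mm above its underside, same axes: a ring of 8 mm bar with a 20 mm clear hole along x, 36 mm outside
- pot_c_eye (a point): centre of that pot's eye, on the pot's axis 74 mm above its underside, same axes: a ring of 8 mm bar with a 20 mm clear hole along x, 36 mm outside
- rod_grip (a point): grip point of the lifting rod, mid-height and mid-width of its wooden flat-sided handle (18 mm wide in y, 24 mm high), which reaches 25 mm ahead of this point and 65 mm behind; then a straight 8 mm steel rod on the same centre line. x points along the rod to its end, z up. The rod (110 g) lies level on the bench right of the tray, this point 12 mm above it
- rod_tip (a point): centre of the 11 mm ball at the end of the steel rod, 95 mm ahead of rod_grip on the same line. 60 mm ahead of rod_grip is a good place for an eye to hang; the ball keeps it from slipping off
- lifting_rod: the lifting rod itself; origin 12 mm below rod_grip, same axes
- tweezers: bystander: steel tweezers lying in the front of the tray, 122 mm long
- eraser: bystander: small eraser behind the tray to the right
- pen_blue: bystander: pen on the bench to the right
- marker_black: bystander: black marker at the front edge of the bench
There are look-alikes about, which are no part of the job. Leave any turquoise look-alike of the pot_b alone.

How it is judged (in metres and radians):
On the way, in this order (a step that is already met when the one before it is completed fails the run):
1. the left pot hangs on the rod, lifted at least 2 cm off the tray (((z of pot_a in the frame of tray above 0.024 m and contact force between lifting_rod and pot_a above 0.5 N and y of pot_a in the frame of tray between 0.06 and 0.18 m) or (z of pot_b in the frame of tray above 0.024 m and contact force between lifting_rod and pot_b above 0.5 N and y of pot_b in the frame of tray between 0.06 and 0.18 m) or (z of pot_c in the frame of tray above 0.024 m and contact force between lifting_rod and pot_c above 0.5 N and y of pot_c in the frame of tray between 0.06 and 0.18 m))), for 0.2 s.
2. then the middle pot hangs on the rod, lifted at least 2 cm off the tray (((z of pot_a in the frame of tray above 0.024 m and contact force between lifting_rod and pot_a above 0.5 N and y of pot_a in the frame of tray between -0.055 and 0.055 m) or (z of pot_b in the frame of tray above 0.024 m and contact force between lifting_rod and pot_b above 0.5 N and y of pot_b in the frame of tray between -0.055 and 0.055 m) or (z of pot_c in the frame of tray above 0.024 m and contact force between lifting_rod and pot_c above 0.5 N and y of pot_c in the frame of tray between -0.055 and 0.055 m))), for 0.2 s.
3. then the right pot hangs on the rod, lifted at least 2 cm off the tray (((z of pot_a in the frame of tray above 0.024 m and contact force between lifting_rod and pot_a above 0.5 N and y of pot_a in the frame of tray between -0.18 and -0.06 m) or (z of pot_b in the frame of tray above 0.024 m and contact force between lifting_rod and pot_b above 0.5 N and y of pot_b in the frame of tray between -0.18 and -0.06 m) or (z of pot_c in the frame of tray above 0.024 m and contact force between lifting_rod and pot_c above 0.5 N and y of pot_c in the frame of tray between -0.18 and -0.06 m))), for 0.2 s.
At the end, for the whole second after the job is handed in: the heaviest pot (over 2.2 N on the rod) hangs on the rod in the gripper, its underside 46 mm or more above the tray floor, within 20 degrees of upright, still, touching neither gripper nor tray; the other two stand upright on the tray within 40 mm of where they began (((z of pot_a in the frame of tray above 0.05 m and angle between pot_a's own z axis and vertical below 0.35 rad and contact force between lifting_rod and pot_a above 2.2 N and contact force between the fingers and lifting_rod above 1 N and contact force between the arm and pot_a below 0.1 N and linear speed of pot_a below 0.05 m/s and contact force between tray and pot_a below 0.05 N and angle between each of pot_b, pot_c's own z axis and vertical below 0.1 rad and z of each of pot_b, pot_c in the frame of tray below 0.008 m and distance of each of pot_b, pot_c from where it was at the start of the episode below 0.04 m and linear speed of each of pot_b, pot_c below 0.02 m/s) or (z of pot_b in the frame of tray above 0.05 m and angle between pot_b's own z axis and vertical below 0.35 rad and contact force between lifting_rod and pot_b above 2.2 N and contact force between the fingers and lifting_rod above 1 N and contact force between the arm and pot_b below 0.1 N and linear speed of pot_b below 0.05 m/s and contact force between tray and pot_b below 0.05 N and angle between each of pot_a, pot_c's own z axis and vertical below 0.1 rad and z of each of pot_a, pot_c in the frame of tray below 0.008 m and distance of each of pot_a, pot_c from where it was at the start of the episode below 0.04 m and linear speed of each of pot_a, pot_c below 0.02 m/s) or (z of pot_c in the frame of tray above 0.05 m and angle between pot_c's own z axis and vertical below 0.35 rad and contact force between lifting_rod and pot_c above 2.2 N and contact force between the fingers and lifting_rod above 1 N and contact force between the arm and pot_c below 0.1 N and linear speed of pot_c below 0.05 m/s and contact force between tray and pot_c below 0.05 N and angle between each of pot_a, pot_b's own z axis and vertical below 0.1 rad and z of each of pot_a, pot_b in the frame of tray below 0.008 m and distance of each of pot_a, pot_b from where it was at the start of the episode below 0.04 m and linear speed of each of pot_a, pot_b below 0.02 m/s))); the arm keeps its last pose, push and grip.
It fails at once if the gripper or arm touches a pot (contact force between the arm and pot_a above 1 N or contact force between the arm and pot_b above 1 N or contact force between the arm and pot_c above 1 N).
It fails at once if a pot is tipped over or flung about (angle between any of pot_a, pot_b, pot_c's own z axis and vertical above 0.7 rad or linear speed of any of pot_a, pot_b, pot_c above 0.8 m/s).
It fails at once if two pots are off the tray at once (z of each of pot_a, pot_b in the frame of tray above 0.024 m or z of each of pot_a, pot_c in the frame of tray above 0.024 m or z of each of pot_b, pot_c in the frame of tray above 0.024 m).
It fails at once if another thing on the bench is shifted more than 3 cm (distance of any of tweezers, eraser, pen_blue, marker_black from where it was at the start of the episode above 0.03 m).
It also fails if it takes over 72 s, if anything falls off the work surface, if the arm or the gripper's body presses on something with over 40 N, if the wrist force passes 120 N, or if a joint passes its speed limit or range.

### The arm

A 6-joint arm with a two-finger parallel gripper is mounted at the origin on a cart in front of the work surface, level with it; the furniture and walls round the work are solid. World frame = base frame: x ahead of the robot, y to its left, z up, the work surface at z = 0. Lengths are in mm, angles in rad, forces in N, time in s.
With the tool pointing down it reaches from about 275 to 750 mm from the base axis. Payload 10.2 kg.
Tool frame: the origin (TCP) lies between the finger pads; the fingertips stand 17 mm ahead of it and the grasp point (between the pads) lies 2 mm behind it; y points along the fingers, x is the direction in which the jaws open and shut, and the axes are right-handed (so a half turn about y gives the same grasp; the last joint's range is limited). The gripper opens to 85 mm and grips with 20 to 120 N. Pads are 22 mm wide; open, the fingers measure 114 mm over their backs; the gripper's body (76 mm by 85 mm) begins 54 mm behind the grasp point. The pads swing forward as they close: fully open they stand 13 mm farther back than shut.
Start: joints at [-1.487, 0.313, 1.498, -0, 1.331, -0.223], TCP at [158.542, -500.495, 214.594] pointing down, gripper open.
Joint ranges: [-2.94, 2.94], [-0.97, 2.17], [0.19, 2.56], [-1.23, 4.37], [0.02, 3.11], [-2.88, 2.88]. Speed limits (rad/s): [2.39, 2.39, 3.01, 3.14, 3.14, 3.14].

### API

Orientations are given as a unit quaternion [w, x, y, z].
In Python, from rig import ctrl gives the robot as it stands.
- The arm moves only by the tool jog_arm, never from a script. Its argument "targets" is a list of rows, each an object with "offset": the shift along the tool's x, y, z in m, a list of three; "yaw": the turn about the tool's y in rad. In form: [{"offset": [dx, dy, dz], "yaw": yaw}, ...]. A call has 1 to 12 rows; each row is the pose to reach, as a shift and turn from the pose measured when the call began, along the tool's axes at that moment; what a row does not reach only later rows make up. A row lasts 1/12 s, in which the tool goes at most 41.7 mm and 7.16 degrees, less where a joint would pass 70% of its speed; a pose out of reach is approached as far as the arm can. A call with a gripper value outside its range is refused whole. "fingers" is the finger opening in m, from 0 to 0.0854, set as the call begins (left out, the last holds). The fingers move at their own pace and stop on an object; "grip_force" is the grip in N (left out, the last holds). Time passes only in rows, so rows that repeat a pose let the fingers close. It gives the time, the measured TCP pose, the force and the opening at its end, in the units of the state.
- ctrl.sense(): the state, without advancing time (a new reading comes with each control period).
- ctrl.capture(name): name is "scene" or "top" or "wrist"; returns a dict with "img" (420x560x3 uint8, red, green, blue), "intrinsics" (3x3 intrinsics, pixels), "T" (4x4, takes a point from camera to world coordinates); the wrist camera has in their place "mount" (4x4, takes a point from camera to tool coordinates, whose origin is the TCP and whose axes are the tool frame's). Camera axes: x right, y up, looking along -z (the intrinsics and any distortion apply to the point x, -y, -z); pixel columns grow to the right and rows downward; lengths in mm; the calibration is good to about 2 mm. A picture is of the moment at which its call begins: read the wrist's pose just before it. There is no depth.
- ctrl.finish_job(): hands the job in, once; it reports no verdict.
Trained networks look in the newest picture that a camera, given by its name, has taken for a name from the list of things; names that differ only in an ending like _2 or _b are one class to them, and where a whole thing is asked for, a point or a joint stands for the part that bears it (a point fixed in the world has none). Each returns a list of dicts, best first, with "score" (0 to 1); they miss things now and then, are a little off and sometimes report something else, mostly with a low value. They report only what shows in the picture. A call takes as long as a camera call. They do not tell look-alikes from the thing itself.
- ctrl.boxes_of(camera, target): "box" ([left, top, right, bottom] in pixels, round what is visible of it).
- ctrl.regions_of(camera, target): "region" (420x560 bool, what is visible of it) and "box" ([left, top, right, bottom] in pixels, round what is visible of it).
The state is a dict: "time_s": time; "joints": joint angles; "dq": joint speeds; "tau": joint torques, N m; "eef_pos": TCP position; "ee_rot": TCP orientation; "force": force on the tool from outside, world axes, zero at the start; "wrist_torque": the same for the moment, N m; "grip_width": opening from 0.0 (shut) to 1.0 (fully open).
Only numpy, scipy, OpenCV 4.12 (cv2) and the standard library are available. Lean on these libraries where they do the work, as an engineer would, in place of code of your own. Each camera call takes 0.05 s, during which the arm holds its last target.

## Working session

There is one attempt and no reset: what is moved stays moved. The work goes in short steps, Python scripts to look and compute and a tool call to move; the robot and the scene stay as the last step left them, time stands still between calls to the robot, and variables do not carry over. Pictures are saved under pics/ and viewed, and the job is handed in when it is done.

Besides the shell and the picture viewer there is one more tool, called after "Request:" as a command line: name --argument value ..., lists and objects as JSON in quotes. jog_arm: Moves the arm, as the interface text tells. Its arguments: {"type":"object","properties":{"targets":{"type":"array"},"fingers":{"type":"number"},"grip_force":{"type":"number"}},"required":["targets"]}

```bash
ls; mkdir -p pics; python3 - <<'E'
from rig import ctrl
import cv2,numpy as np
print(ctrl.sense())
for n in ["scene","top","wrist"]:
    c=ctrl.capture(n)
    cv2.imwrite(f"pics/{n}0.png",c["img"][:,:,::-1])
    np.savez(f"{n}0.npz",**c)
    print(n,c["intrinsics"].tolist(),(c["T"] if "T" in c else c["mount"]).round(3).tolist(),[k for k in c])
    for t in ["pot_a","pot_a_eye","lifting_rod","rod_grip","rod_tip","tray","tweezers","eraser","pen_blue","marker_black"]:
        print(t,[(round(b["score"],2),np.round(b["box"]).tolist()) for b in ctrl.boxes_of(n,t)])
E
```

```text
pics
{'time_s': 0.0, 'joints': array([-1.48737657e+00,  3.13495954e-01,  1.49843511e+00, -5.73185906e-06,
        1.33100324e+00, -2.23393182e-01]), 'dq': array([ 0.00167311, -0.00186626,  0.0006866 , -0.0003472 , -0.00027301,
        0.00102841]), 'tau': array([ 5.78255167e-04, -4.12270367e+01, -2.59746659e+01, -1.47254514e-04,
        4.13514776e-03, -1.22394638e-05]), 'eef_pos': array([ 158.52811258, -500.20207869,  214.01231937]), 'ee_rot': array([ 0.5708878 , -0.57017428,  0.41803754, -0.4174123 ]), 'force': array([-0.50890162, -0.50915901, -0.31376879]), 'wrist_torque': array([-0.01550242,  0.02177209, -0.02973416]), 'grip_width': 1.002035621370065}
scene [[432.1482242056943, 0.0, 283.0119226876326], [0.0, 432.1482242056943, 206.65173784844927], [0.0, 0.0, 1.0]] [[-0.553, 0.465, -0.691, -326.091], [-0.833, -0.29, 0.472, 453.989], [0.019, 0.836, 0.548, 747.353], [0.0, 0.0, 0.0, 1.0]] ['img', 'intrinsics', 'T']
pot_a [(0.95, [220.0, 207.0, 240.0, 243.0]), (0.83, [130.0, 240.0, 159.0, 274.0]), (0.8, [184.0, 222.0, 206.0, 254.0]), (0.72, [260.0, 199.0, 278.0, 230.0])]
pot_a_eye [(0
[... 917 characters left out ...]
208.0, 371.0, 262.0]), (0.3, [219.0, 187.0, 238.0, 205.0])]
rod_grip [(0.55, [349.0, 208.0, 368.0, 259.0])]
rod_tip [(0.65, [354.0, 218.0, 364.0, 260.0])]
tray [(0.73, [161.0, 166.0, 292.0, 235.0])]
tweezers []
eraser []
pen_blue [(0.7, [409.0, 243.0, 446.0, 267.0])]
marker_black [(0.63, [287.0, 280.0, 332.0, 293.0])]
wrist [[330.0083909352897, 0.0, 278.79845195512917], [0.0, 330.0083909352897, 204.7149963865617], [0.0, 0.0, 1.0]] [[1.0, -0.001, -0.001, -0.85], [-0.0, 0.274, -0.962, -158.059], [0.001, 0.962, 0.274, 70.974], [0.0, 0.0, 0.0, 1.0]] ['img', 'intrinsics', 'mount']
pot_a []
pot_a_eye []
lifting_rod []
rod_grip []
rod_tip []
tray []
tweezers []
eraser []
pen_blue []
marker_black []
```

View pics/scene0.png

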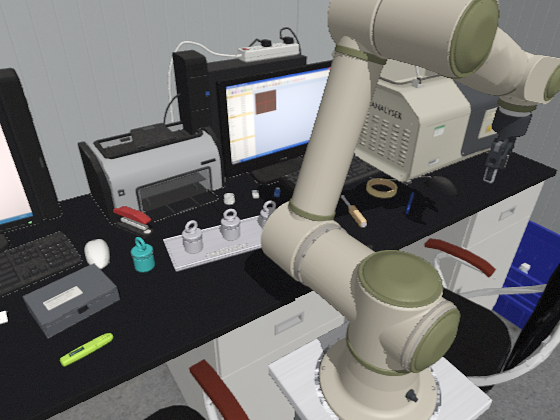

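View pics/top0.png

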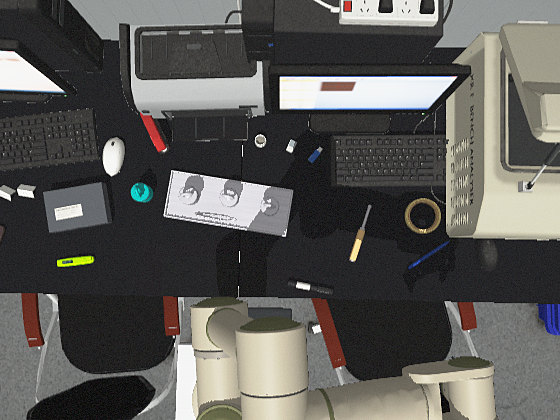

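View pics/wrist0.png

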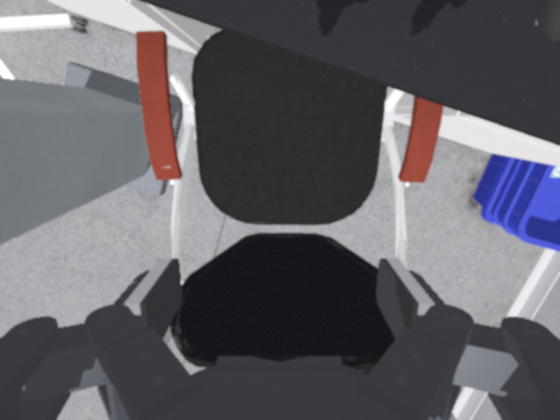

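```bash
python3 - <<'E'
import cv2
t=cv2.imread("pics/top0.png"); cv2.imwrite("pics/top0z.png",cv2.resize(t[155:305,115:455-80],None,fx=3,fy=3,interpolation=cv2.INTER_CUBIC))
t=cv2.imread("pics/scene0.png"); cv2.imwrite("pics/scene0z.png",cv2.resize(t[180:290,120:380],None,fx=3,fy=3,interpolation=cv2.INTER_CUBIC))
E
```

```text
(no output)
```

View pics/top0z.png

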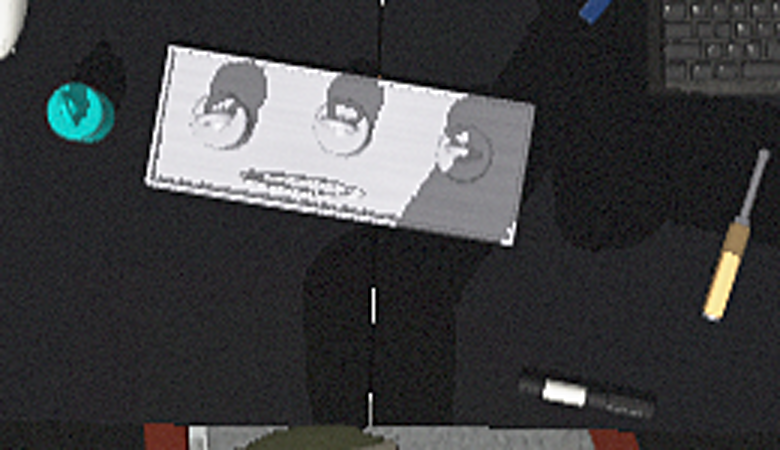

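View pics/scene0z.png

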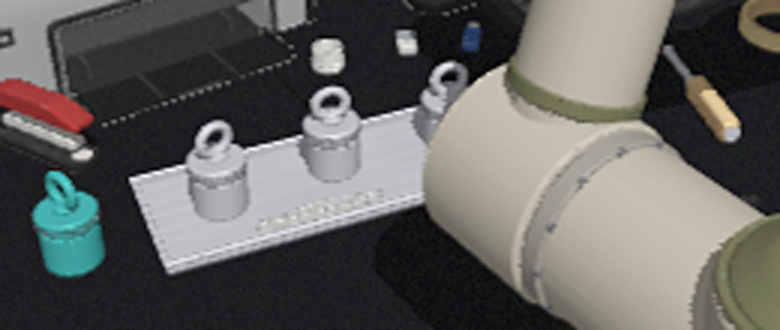

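```bash
cat > h.py <<'E'
import numpy as np,cv2
from scipy.spatial.transform import Rotation as R
def toolR(q): return R.from_quat([q[1],q[2],q[3],q[0]]).as_matrix()
def camT(c,s=None):
    if "T" in c: return np.array(c["T"])
    M=np.eye(4); M[:3,:3]=toolR(s["ee_rot"]); M[:3,3]=s["eef_pos"]; return M@np.array(c["mount"])
def px2w(c,uv,z,s=None):
    T=camT(c,s);K=np.array(c["intrinsics"]); d=np.linalg.inv(K)@[uv[0],uv[1],1]; d=T[:3,:3]@[d[0],-d[1],-d[2]]
    o=T[:3,3]; return o+d*(z-o[2])/d[2]
def w2px(c,p,s=None):
    T=camT(c,s);q=T[:3,:3].T@(np.array(p)-T[:3,3]); q=np.array([q[0],-q[1],-q[2]]); q=np.array(c["intrinsics"])@q; return q[:2]/q[2]
E
python3 - <<'E'
from h import *
from rig import ctrl
s=ctrl.sense(); print(toolR(s["ee_rot"]).round(3))
c=dict(np.load("top0.npz"))
f=lambda u,v:(u/3+115,v/3+155)
for n,uv,z in [("L",f(217,122),55),("M",f(342,127),55),("R",f(463,152),55),("tip",f(763,155),12),("hand_back",f(712,316),12),("hand_front",f(739,224),20),
 ("trayTL",f(168,46),12),("trayTR",f(534,104),12),("trayBR",f(512,244),12),("trayBL",f(148,185),12),("turq",f(75,112),50)]:
    print(n,px2w(c,uv,z).round(0))
E
```

```text
[[ 0.302  0.     0.953]
 [-0.953  0.     0.302]
 [-0.    -1.     0.   ]]
L [567. 135.  55.]
M [565.  19.  55.]
R [545. -93.  55.]
tip [ 552. -378.   12.]
hand_back [ 398. -332.   12.]
hand_front [ 485. -355.   20.]
trayTL [642. 191.  12.]
trayTR [ 595. -159.   12.]
trayBR [ 461. -141.   12.]
trayBL [509. 205.  12.]
turq [574. 267.  50.]
```

```bash
cat >> h.py <<'E'
def off(s,p,heading=None):
    """tool-axes offset (m) and yaw to bring TCP to p (mm world) and tool z heading"""
    r=toolR(s["ee_rot"]); o=r.T@(np.array(p)-s["eef_pos"])/1000
    h=np.arctan2(r[1,2],r[0,2]); y=0 if heading is None else -(heading-h)
    return o.round(4).tolist(), round(float(y),4), round(float(h),4)
E
python3 - <<'E'
from h import *
from rig import ctrl
print(off(ctrl.sense(),[461,-351,180],-.29))
E
```

```text
([-0.0512, 0.0346, 0.3335], 0.5968, 0.3068)
```

Request:
jog_arm --targets '[{"offset":[-0.051,0.034,0.333],"yaw":0.597},{"offset":[-0.051,0.034,0.333],"yaw":0.597},{"offset":[-0.051,0.034,0.333],"yaw":0.597},{"offset":[-0.051,0.034,0.333],"yaw":0.597},{"offset":[-0.051,0.034,0.333],"yaw":0.597},{"offset":[-0.051,0.034,0.333],"yaw":0.597},{"offset":[-0.051,0.034,0.333],"yaw":0.597},{"offset":[-0.051,0.034,0.333],"yaw":0.597},{"offset":[-0.051,0.034,0.333],"yaw":0.597},{"offset":[-0.051,0.034,0.333],"yaw":0.597},{"offset":[-0.051,0.034,0.333],"yaw":0.597}]'

```text
time_s: 2.57
eef_pos: [461.4, -350.5, 180.2]
ee_rot: [0.423, -0.423, 0.567, -0.566]
force: [0.3, -0.4, 0.1]
grip_width: 1.002
```

```bash
python3 - <<'E'
from h import *
from rig import ctrl
s=ctrl.sense(); c=ctrl.capture("wrist"); cv2.imwrite("pics/w1.png",c["img"][:,:,::-1]); np.savez("w1.npz",**c,**{k:s[k] for k in("eef_pos","ee_rot")})
print(s["time_s"],s["eef_pos"],toolR(s["ee_rot"]).round(3).tolist(),s["joints"].round(2),s["force"])
for t in ["lifting_rod","rod_grip"]:
    for r in ctrl.regions_of("wrist",t):
        m=r["region"]; v,u=np.nonzero(m); P=np.array([px2w(c,(a,b),12,s)[:2] for a,b in zip(u[::5],v[::5])])
        w,V=np.linalg.eigh(np.cov(P.T)); d=V[:,1]; d*=np.sign(d[0]); pr=(P-P.mean(0))@d
        print(t,r["score"],r["box"],P.mean(0),np.arctan2(d[1],d[0]),P.mean(0)+d*pr.max(),P.mean(0)+d*pr.min())
E
```

```text
2.5667 [ 461.36586209 -350.46195204  180.17200005] [[-0.284, -0.001, 0.959], [-0.959, 0.0, -0.284], [-0.0, -1.0, -0.001]] [-0.85  0.46  1.38 -0.    1.3   1.01] [ 0.29904238 -0.44628075  0.06476595]
lifting_rod 0.67 [267.4, 74.3, 286.4, 248.7] [ 468.74817322 -348.97396172] -0.3015459331949948 [ 559.63845591 -377.24365026] [ 396.7651897 -326.5850279]
rod_grip 0.61 [267.0, 79.6, 285.8, 248.6] [ 468.42085732 -348.92267201] -0.3010342800415743 [ 558.78729644 -376.97872788] [ 396.77107786 -326.67757488]
rod_grip 0.44 [1.4, 150.9, 40.1, 208.4] [541.93921357 -97.75158688] -0.7079034696607137 [ 561.44073795 -114.44274253] [514.24594582 -74.0492017 ]
```

View pics/w1.png

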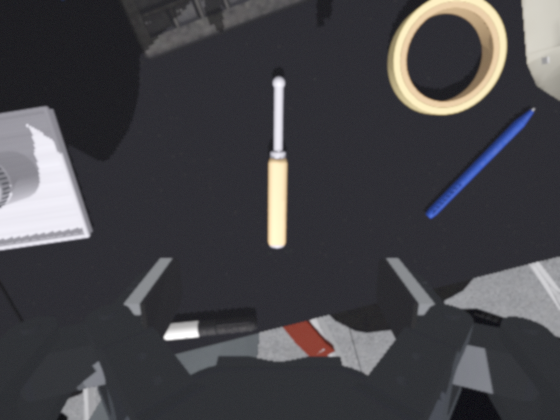

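```bash
python3 - <<'E'
from h import *
c=dict(np.load("w1.npz")); s=c
im=c["img"].astype(int)
# handle / rod centreline by rows
for v in (80,83,95,110,125,140,165,180,200,220,235,244):
    row=im[v,255:300].sum(1); u=np.nonzero(row>250)[0]+255
    p=px2w(c,((u.min()+u.max())/2,v),12 if v<155 else 18,s); print(v,u.min(),u.max(),p.round(1))
col=im[:,277].sum(1); v=np.nonzero(col[60:260]>250)[0]+60; print(v.min(),v.max())
print(px2w(c,(278,83),12,s), px2w(c,(277,159),12,s), px2w(c,(277,v.max()),12,s), px2w(c,(277,v.max()),0,s))
from rig import ctrl
print(w2px(c,s["eef_pos"],s))
E
```

```text
80 272 285 [ 555.3 -376.5   12. ]
83 272 285 [ 552.8 -375.8   12. ]
95 273 283 [ 542.8 -372.3   12. ]
110 273 283 [ 529.8 -368.5   12. ]
125 273 283 [ 516.5 -364.5   12. ]
140 273 283 [ 502.9 -360.5   12. ]
165 267 287 [ 480.6 -352.9   18. ]
180 267 287 [ 466.3 -348.7   18. ]
200 267 287 [ 446.7 -342.9   18. ]
220 267 286 [ 426.5 -336.4   18. ]
235 267 286 [ 410.8 -331.7   18. ]
244 268 285 [ 401.2 -328.8   18. ]
76 249
[ 552.9398308  -375.31572347   12.        ] [ 485.41277834 -354.31865429   12.        ] [ 393.12863141 -326.94916131   12.        ] [ 388.12100511 -325.39590332    0.        ]
[281.28671867 251.43798041]
```

```bash
python3 - <<'E'
from h import *
from rig import ctrl
print(off(ctrl.sense(),[462.2,-348,60],-.297),off(ctrl.sense(),[462.2,-348,19.5],-.297))
E
```

```text
([-0.0045, 0.1208, 0.0011], 0.0056, -0.2914) ([-0.0045, 0.1613, 0.0011], 0.0056, -0.2914)
```

Request:
jog_arm --targets '[{"offset":[-0.0045,0.04,0.001],"yaw":0.006},{"offset":[-0.0045,0.08,0.001],"yaw":0.006},{"offset":[-0.0045,0.11,0.001],"yaw":0.006},{"offset":[-0.0045,0.12,0.001],"yaw":0.006},{"offset":[-0.0045,0.12,0.001],"yaw":0.006}]'

```text
time_s: 3.13
eef_pos: [460.7, -347.8, 59.1]
ee_rot: [0.42, -0.42, 0.57, -0.567]
force: [-0.3, 0.3, 0.2]
grip_width: 0.997
```

```bash
python3 - <<'E'
from h import *
from rig import ctrl
s=ctrl.sense(); c=ctrl.capture("wrist"); cv2.imwrite("pics/w2.png",c["img"][:,:,::-1])
print(s["time_s"],s["eef_pos"],s["force"],off(s,[462.2,-348,19.5],-.297),off(ctrl.sense(),[462.2,-348,19.5],-.297))
print(w2px(c,[462.2,-348,12],s),w2px(c,[553,-375.8,12],s))
E
```

```text
3.1333 [ 460.66186048 -347.81236395   59.0538031 ] [-0.25587444  0.34805506  0.20686704] ([-0.0002, 0.0395, 0.0017], -0.0018, -0.2988) ([-0.0008, 0.0418, 0.0003], -0.0015, -0.2985)
[280.49881755 219.54275269] [280.61127916  62.89426794]
```

View pics/w2.png

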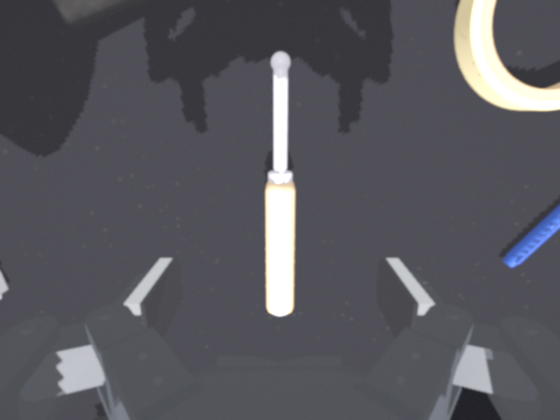

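Request:
jog_arm --targets '[{"offset":[-0.0005,0.025,0.001],"yaw":0},{"offset":[-0.0005,0.04,0.001],"yaw":0},{"offset":[-0.0005,0.04,0.001],"yaw":0},{"offset":[-0.0005,0.04,0.001],"yaw":0}]'

```text
time_s: 3.52
eef_pos: [463.3, -349.5, 23.2]
ee_rot: [-0.42, 0.42, -0.568, 0.57]
force: [0.8, -0.7, 0.5]
grip_width: 1.002
```

Request:
jog_arm --targets '[{"offset":[0,0,0],"yaw":0},{"offset":[0,0,0],"yaw":0},{"offset":[0,0,0],"yaw":0},{"offset":[0,0,0],"yaw":0},{"offset":[0,0,0],"yaw":0},{"offset":[0,0,0],"yaw":0},{"offset":[0,0,0],"yaw":0},{"offset":[0,0,0],"yaw":0},{"offset":[0,0,0],"yaw":0},{"offset":[0,0,0],"yaw":0}]' --fingers 0 --grip_force 100

```text
time_s: 4.35
eef_pos: [463.3, -349.5, 23.2]
ee_rot: [-0.42, 0.42, -0.568, 0.57]
force: [0.5, 0.0, 0.5]
grip_width: -0.001
```

```bash
python3 - <<'E'
from h import *
from rig import ctrl
s=ctrl.sense(); c=ctrl.capture("wrist"); cv2.imwrite("pics/w3.png",c["img"][:,:,::-1]); 
print(s["time_s"],s["eef_pos"],s["force"],s["wrist_torque"],s["grip_width"])
E
```

```text
4.35 [ 463.31390857 -349.45435289   23.18222094] [0.54828801 0.01047272 0.48288659] [-0.02364168  0.0347576  -0.04033619] -0.0005493283644764895
```

View pics/w3.png

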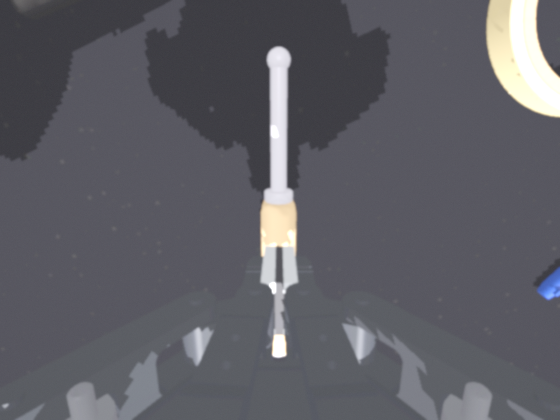

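```bash
python3 - <<'E'
import cv2
from h import *
from rig import ctrl
t=cv2.imread("pics/w3.png"); cv2.imwrite("pics/w3z.png",cv2.resize(t[170:400,190:370],None,fx=3,fy=3,interpolation=cv2.INTER_CUBIC)[:600])
s=ctrl.sense();print(s["eef_pos"],s["grip_width"])
c=ctrl.capture("wrist"); e=s["eef_pos"]
r=toolR(s["ee_rot"])
for d in (-2,17): print(w2px(c,e+r[:,1]*d,s), w2px(c,e+r[:,1]*d+r[:,2]*11,s), w2px(c,e+r[:,1]*d-r[:,2]*11,s))
E
```

```text
[ 463.31452729 -349.4673484    23.20792722] 0.0009437907104396774
[281.33333822 253.00452873] [281.40003124 232.89359789] [281.26898004 272.41140066]
[281.08798608 239.13542584] [281.14406817 220.78827685] [281.03367919 256.90182359]
```

View pics/w3z.png

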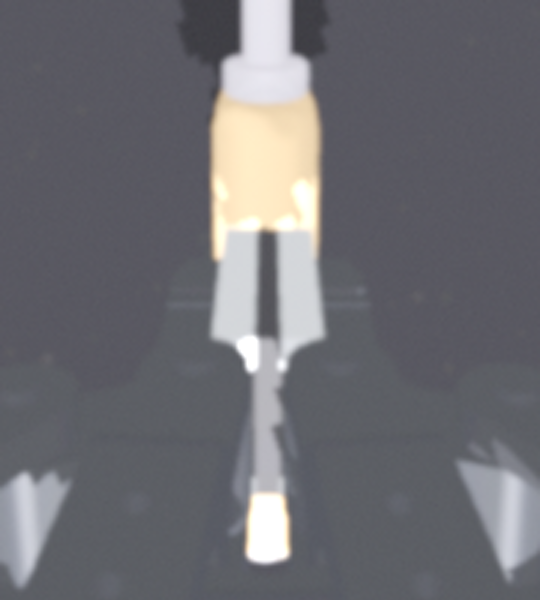

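```bash
python3 - <<'E'
import cv2
from h import *
from rig import ctrl
s=ctrl.sense();c=ctrl.capture("scene"); cv2.imwrite("pics/s4.png",c["img"][:,:,::-1])
e=s["eef_pos"]; u=w2px(c,e); print(u, w2px(c,e+[0,0,-17]), w2px(c,e+[0,0,-23]))
x,y=map(int,u); cv2.imwrite("pics/s4z.png",cv2.resize(c["img"][y-50:y+50,x-60:x+60,::-1],None,fx=5,fy=5,interpolation=cv2.INTER_CUBIC))
c=ctrl.capture("top");u=w2px(c,e);x,y=map(int,u);print(u); cv2.imwrite("pics/t4z.png",cv2.resize(c["img"][y-50:y+50,x-60:x+60,::-1],None,fx=5,fy=5,interpolation=cv2.INTER_CUBIC))
E
```

```text
[354.54224798 208.43954004] [353.93770231 213.04565442] [353.72634898 214.6559838 ]
[359.44257172 237.34369519]
```

View pics/s4z.png

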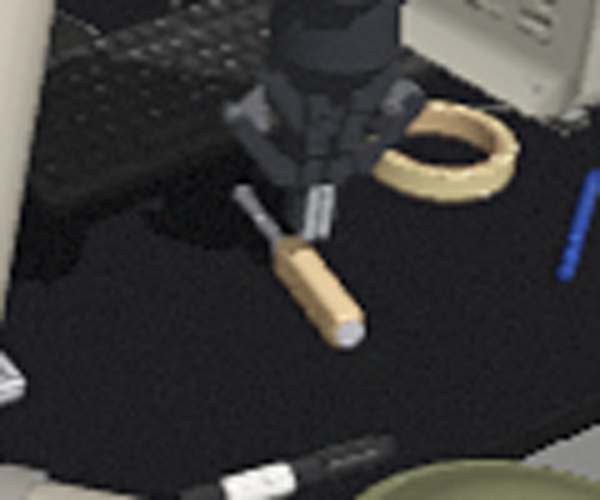

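View pics/t4z.png

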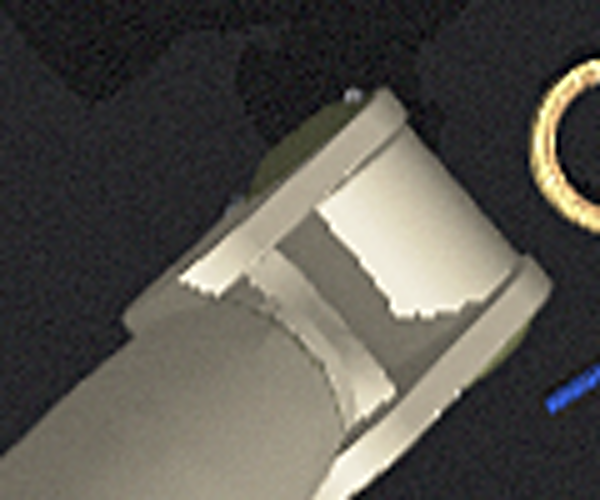

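Request:
jog_arm --targets '[{"offset":[0,0,0],"yaw":0},{"offset":[0,0,0],"yaw":0},{"offset":[0,0,0],"yaw":0},{"offset":[0,0,0],"yaw":0},{"offset":[0,0.006,0],"yaw":0},{"offset":[0,0.012,0],"yaw":0},{"offset":[0,0.012,0],"yaw":0}]' --fingers 0.034

```text
time_s: 5.13
eef_pos: [462.7, -348.9, 9.6]
ee_rot: [0.42, -0.42, 0.569, -0.569]
force: [-0.8, 0.4, 0.3]
grip_width: 0.396
```

```bash
python3 - <<'E'
import cv2
from h import *
from rig import ctrl
s=ctrl.sense();c=ctrl.capture("wrist"); cv2.imwrite("pics/w5.png",c["img"][:,:,::-1]);print(s["eef_pos"],s["force"],s["grip_width"],s["time_s"])
E
```

```text
[ 462.74104706 -348.86780911    9.62361278] [-0.80509797  0.3996632   0.27916675] 0.3959672430664645 5.1333
```

View pics/w5.png

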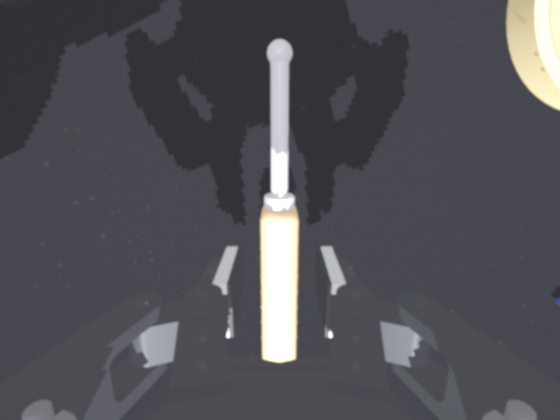

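Request:
jog_arm --targets '[{"offset":[0,0.005,0],"yaw":0},{"offset":[0,0.01,0],"yaw":0},{"offset":[0,0.012,0],"yaw":0},{"offset":[0,0.012,0],"yaw":0}]'

```text
time_s: 5.52
eef_pos: [462.7, -348.8, -2.5]
ee_rot: [0.42, -0.42, 0.569, -0.569]
force: [0.7, 0.5, -0.6]
grip_width: 0.396
```

```bash
python3 - <<'E'
import cv2
from h import *
from rig import ctrl
s=ctrl.sense();c=ctrl.capture("wrist"); cv2.imwrite("pics/w6.png",c["img"][:,:,::-1]);print(s["eef_pos"],s["force"],s["grip_width"],s["time_s"])
c=ctrl.capture("scene");cv2.imwrite("pics/s6z.png",cv2.resize(c["img"][160:260,300:420,::-1],None,fx=5,fy=5,interpolation=cv2.INTER_CUBIC))
E
```

```text
[ 462.66391075 -348.77677946   -2.54724764] [ 0.66136083  0.54384081 -0.55982382] 0.3960679298960351 5.5167
```

View pics/w6.png

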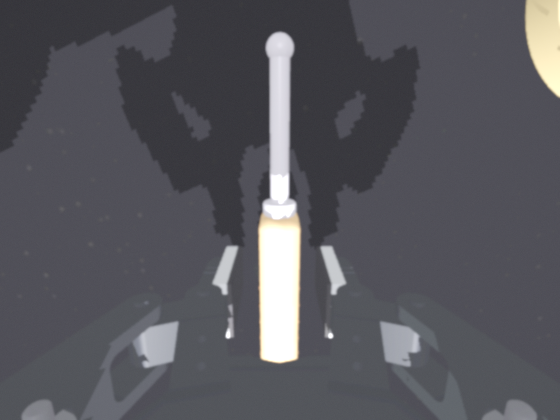

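View pics/s6z.png

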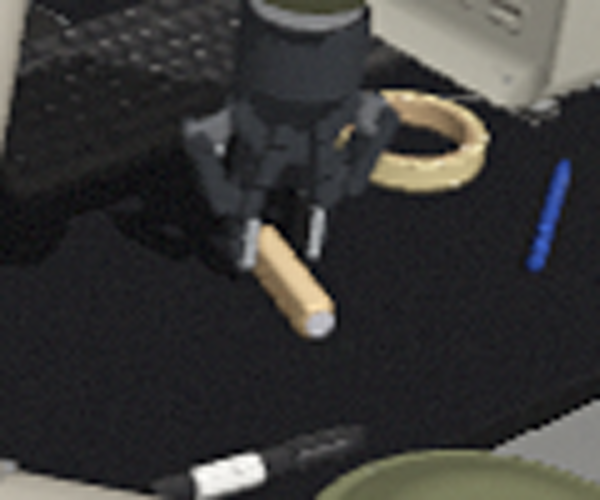

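Request:
jog_arm --targets '[{"offset":[0,0.003,0],"yaw":0},{"offset":[0,0.006,0],"yaw":0},{"offset":[0,0.006,0],"yaw":0}]'

```text
time_s: 5.87
eef_pos: [462.7, -348.8, -8.4]
ee_rot: [0.42, -0.42, 0.569, -0.569]
force: [-0.3, 0.3, 0.1]
grip_width: 0.398
```

Request:
jog_arm --targets '[{"offset":[0,0.003,0],"yaw":0},{"offset":[0,0.005,0],"yaw":0},{"offset":[0,0.005,0],"yaw":0}]'

```text
time_s: 6.12
eef_pos: [462.5, -348.6, -14.0]
ee_rot: [0.42, -0.42, 0.569, -0.568]
force: [0.5, -0.4, 0.0]
grip_width: 0.399
```

```bash
python3 - <<'E'
import cv2
from h import *
from rig import ctrl
s=ctrl.sense();c=ctrl.capture("wrist"); cv2.imwrite("pics/w7.png",c["img"][:,:,::-1]);print(s["eef_pos"],s["force"],s["grip_width"],s["time_s"])
E
```

```text
[ 462.52734255 -348.64545327  -13.96265686] [ 0.54879918 -0.43795192  0.04927232] 0.3986539120803404 6.1167
```

View pics/w7.png

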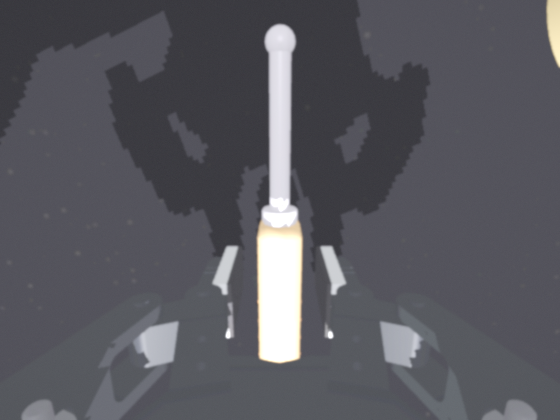

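Request:
jog_arm --targets '[{"offset":[0,0.003,0],"yaw":0},{"offset":[0,0.004,0],"yaw":0},{"offset":[0,0.004,0],"yaw":0}]'

```text
time_s: 6.42
eef_pos: [462.7, -348.8, -17.5]
ee_rot: [0.42, -0.42, 0.569, -0.569]
force: [-1.1, 0.6, 3.9]
grip_width: 0.396
```

Request:
jog_arm --targets '[{"offset":[0,0.003,0],"yaw":0},{"offset":[0,0.003,0],"yaw":0}]'

```text
time_s: 6.58
eef_pos: [462.7, -348.9, -17.6]
ee_rot: [0.42, -0.42, 0.569, -0.569]
force: [-11.2, 8.4, 31.0]
grip_width: 0.399
```

```bash
python3 - <<'E'
import cv2
from h import *
from rig import ctrl
s=ctrl.sense();print(s["eef_pos"],s["force"],s["grip_width"],s["time_s"])
c=ctrl.capture("scene");cv2.imwrite("pics/s8z.png",cv2.resize(c["img"][180:240,320:400,::-1],None,fx=8,fy=8,interpolation=cv2.INTER_CUBIC))
E
```

```text
[ 462.73873992 -348.8992923   -17.59358332] [-11.17299592   8.41835496  31.03591332] 0.3988116086851094 6.5833
```

View pics/s8z.png

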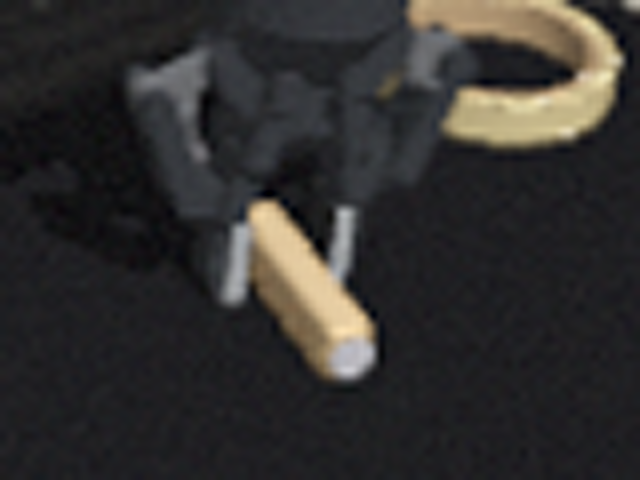

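Request:
jog_arm --targets '[{"offset":[0,-0.0045,0],"yaw":0},{"offset":[0,-0.0045,0],"yaw":0}]'

```text
time_s: 6.8
eef_pos: [463.3, -349.4, -11.9]
ee_rot: [-0.42, 0.42, -0.568, 0.569]
force: [1.2, -0.2, 0.2]
grip_width: 0.399
```

Request:
jog_arm --targets '[{"offset":[0,0,0],"yaw":0},{"offset":[0,0,0],"yaw":0},{"offset":[0,0,0],"yaw":0},{"offset":[0,0,0],"yaw":0},{"offset":[0,0,0],"yaw":0}]' --fingers 0 --grip_force 110

```text
time_s: 7.22
eef_pos: [463.4, -349.6, -11.7]
ee_rot: [-0.42, 0.42, -0.568, 0.57]
force: [-1.9, 0.6, 7.5]
grip_width: 0.188
```

```bash
python3 - <<'E'
import cv2
from h import *
from rig import ctrl
s=ctrl.sense();print(s["eef_pos"],s["force"],s["grip_width"],s["time_s"])
c=ctrl.capture("wrist"); cv2.imwrite("pics/w9.png",c["img"][:,:,::-1])
E
```

```text
[ 463.38362581 -349.55821829  -11.67925852] [-1.91755515  0.64101611  7.47455882] 0.18777101016794756 7.2167
```

View pics/w9.png

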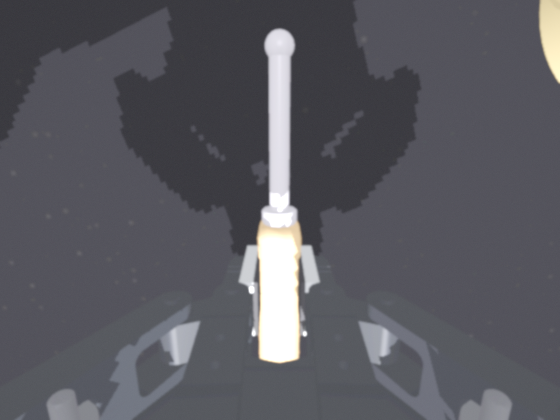

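Request:
jog_arm --targets '[{"offset":[0,-0.01,0],"yaw":0},{"offset":[0,-0.04,0],"yaw":0},{"offset":[0,-0.08,0],"yaw":0},{"offset":[0,-0.12,0],"yaw":0},{"offset":[0,-0.16,0],"yaw":0},{"offset":[0,-0.19,0],"yaw":0},{"offset":[0,-0.2,0],"yaw":0},{"offset":[0,-0.2,0],"yaw":0}]'

```text
time_s: 7.93
eef_pos: [463.8, -349.8, 190.6]
ee_rot: [-0.42, 0.42, -0.566, 0.571]
force: [-0.8, 0.1, -1.2]
grip_width: 0.179
```

```bash
python3 - <<'E'
import cv2
from h import *
from rig import ctrl
s=ctrl.sense();print(s["eef_pos"],s["force"],s["wrist_torque"],s["grip_width"],s["time_s"],off(s,[500,78,190],0))
c=ctrl.capture("wrist"); cv2.imwrite("pics/w10.png",c["img"][:,:,::-1])
E
```

```text
[ 463.79709266 -349.82094886  190.6427511 ] [-0.78384993  0.10421382 -1.18530953] [ 0.01622429 -0.03695796  0.03319082] 0.17918924890293142 7.9333 ([-0.4196, -0.0015, -0.0911], -0.2983, -0.2983)
```

View pics/w10.png

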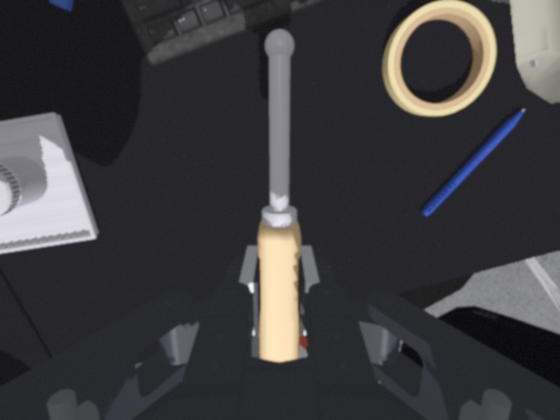

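Request:
jog_arm --targets '[{"offset":[-0.035,0,-0.008],"yaw":-0.03},{"offset":[-0.07,0,-0.016],"yaw":-0.06},{"offset":[-0.105,0,-0.024],"yaw":-0.09},{"offset":[-0.14,0,-0.032],"yaw":-0.12},{"offset":[-0.175,0,-0.04],"yaw":-0.15},{"offset":[-0.21,0,-0.048],"yaw":-0.18},{"offset":[-0.245,0,-0.056],"yaw":-0.2},{"offset":[-0.28,0,-0.064],"yaw":-0.22},{"offset":[-0.315,0,-0.072],"yaw":-0.24},{"offset":[-0.35,0,-0.08],"yaw":-0.26},{"offset":[-0.385,0,-0.086],"yaw":-0.28},{"offset":[-0.42,0,-0.091],"yaw":-0.298}]'

```text
time_s: 8.98
eef_pos: [498.3, 81.0, 184.6]
ee_rot: [-0.499, 0.502, -0.5, 0.499]
force: [0.2, -0.3, -1.9]
grip_width: 0.183
```

Request:
jog_arm --targets '[{"offset":[0,0,0],"yaw":0},{"offset":[0,0,0],"yaw":0}]'

```text
time_s: 9.15
eef_pos: [497.0, 82.5, 181.8]
ee_rot: [-0.498, 0.504, -0.501, 0.497]
force: [0.0, -0.5, -1.1]
grip_width: 0.181
```

```bash
python3 - <<'E'
import cv2
from h import *
from rig import ctrl
s=ctrl.sense();print(s["eef_pos"],s["force"],s["joints"].round(2),s["grip_width"],s["time_s"])
c=ctrl.capture("wrist"); cv2.imwrite("pics/w11.png",c["img"][:,:,::-1]);np.savez("w11.npz",**c,**{k:s[k] for k in("eef_pos","ee_rot")})
for t in ["pot_a","pot_a_eye"]:
  print(t,[(round(b["score"],2),np.round(b["box"]).tolist()) for b in ctrl.boxes_of("wrist",t)])
E
```

```text
[496.96136332  82.54549628 181.77640848] [ 0.02061894 -0.50283969 -1.09656418] [-0.07  0.3   1.6  -0.    1.25  1.5 ] 0.18107591323976333 9.15
pot_a [(0.94, [428.0, 104.0, 530.0, 170.0]), (0.91, [185.0, 70.0, 252.0, 139.0]), (0.71, [241.0, 156.0, 330.0, 177.0]), (0.63, [10.0, 63.0, 114.0, 129.0]), (0.56, [316.0, 78.0, 386.0, 142.0])]
pot_a_eye [(0.78, [429.0, 109.0, 528.0, 170.0]), (0.72, [257.0, 28.0, 300.0, 360.0])]
```

View pics/w11.png

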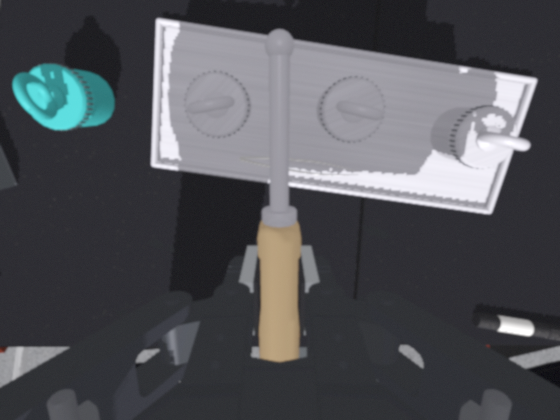

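```bash
cat >> h.py <<'E'
def ring(x,y,z,yaw,n=60,m=12):
    a=np.linspace(0,2*np.pi,n); b=np.linspace(0,2*np.pi,m)
    A,B=np.meshgrid(a,b); r=14+4*np.cos(B); Y=r*np.cos(A);Z=r*np.sin(A);X=4*np.sin(B)
    return np.stack([x+X*np.cos(yaw)-Y*np.sin(yaw), y+X*np.sin(yaw)+Y*np.cos(yaw), z+Z],-1).reshape(-1,3)
def w2pxs(c,P,s=None):
    return np.array([w2px(c,p,s) for p in P])
def overlay(c,s,pots,name,scale=1,crop=None,rod=None):
    u0,v0,u1,v1=crop or (0,0,560,420)
    im=cv2.resize(c["img"][v0:v1,u0:u1,::-1],None,fx=scale,fy=scale,interpolation=cv2.INTER_CUBIC)
    f=lambda P:np.round(((w2pxs(c,P,s)-[u0,v0]+.5)*scale-.5)).astype(int)
    for (x,y,yaw) in pots:
        a=np.linspace(0,2*np.pi,60)
        h=np.zeros(im.shape[:2],np.uint8)
        for q in f(ring(x,y,78,yaw)): 
            cv2.circle(h,tuple(int(i) for i in q),2,255,-1)
        h=cv2.morphologyEx(h,cv2.MORPH_CLOSE,np.ones((5,5)))
        cs,_=cv2.findContours(h,cv2.RETR_LIST,cv2.CHAIN_APPROX_NONE); cv2.drawContours(im,cs,-1,(0,0,255),1)
        cv2.polylines(im,[f(np.stack([x+26*np.cos(a),y+26*np.sin(a),0*a+59],-1))],True,(0,255,0),1)
    cv2.imwrite(name,im)
E
python3 - <<'E'
from h import *
c=dict(np.load("w11.npz")); s=c
print(toolR(s["ee_rot"]).round(4).tolist())
for n,uv in [("L",(218,104)),("M",(352,108)),("R",(478,136))]: print(n,px2w(c,uv,59,s))
for n,a,b in [("L",(190,106),(231,102)),("M",(340,108),(381,112)),("R",(482,142),(524,145))]:
    a=px2w(c,a,80,s);b=px2w(c,b,80,s); print(n,(a+b)/2,np.linalg.norm(a-b), np.arctan2(*( (a-b)[[1,0]]))-np.pi/2)
E
```

```text
[[0.0037, -0.0091, 1.0], [-1.0, -0.0015, 0.0037], [0.0015, -1.0, -0.0091]]
L [571.43008087 133.10164341  59.        ]
M [568.82452345  24.06180082  59.        ]
R [546.89212784 -82.67993557  59.        ]
L [571.22385867 135.09143078  80.        ] 31.082187845994795 0.09727864838898626
M [567.42093604  22.02206313  80.        ] 31.317282607176615 -0.08818390125700715
R [542.91895143 -90.65308905  80.        ] 33.207786776327836 -0.06495795906198021
```

```bash
python3 - <<'E'
from h import *
c=dict(np.load("w11.npz")); s=c
overlay(c,s,[(571,135,.1),(568,23,-.09),(543,-90,-.07)],"pics/o11a.png",3,(170,60,400,160))
overlay(c,s,[(571,135,.1),(568,23,-.09),(543,-90,-.07)],"pics/o11b.png",3,(400,60,560,210))
E
```

```text
(no output)
```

View pics/o11a.png

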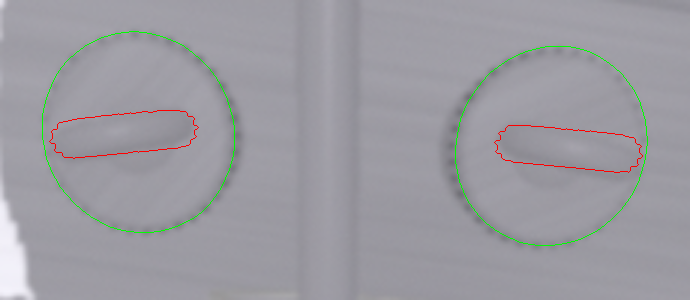

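View pics/o11b.png

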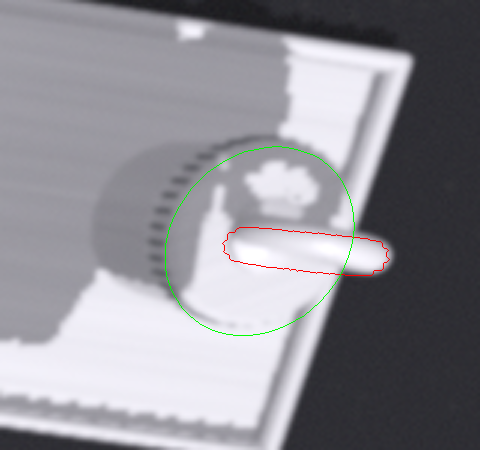

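```bash
python3 - <<'E'
from h import *
c=dict(np.load("w11.npz")); s=c
r=toolR(s["ee_rot"])
for z in (-21,-23.7,-26):
  # tool coords: find point on ray w/ tool y = z
  K=c["intrinsics"];d=np.linalg.inv(K)@[279.5,44.5,1];M=c["mount"];d=M[:3,:3]@[d[0],-d[1],-d[2]];o=M[:3,3]
  print(o+d*(z-o[1])/d[1])
  d=np.linalg.inv(K)@[279,210,1];d=M[:3,:3]@[d[0],-d[1],-d[2]]; print("  collar",o+d*(z-o[1])/d[1])
E
```

```text
[ -0.88215312 -21.          94.78472303]
  collar [ -0.99875004 -21.          29.19331676]
[ -0.88760848 -23.7         94.30987907]
  collar [ -1.00190865 -23.7         30.01050401]
[ -0.89225564 -26.          93.90538235]
  collar [ -1.00459931 -26.          30.70662648]
```

```bash
cat >> h.py <<'E'
BALL=np.array([-0.9,-23.7,94.3])
def eef_for(eye,yaw,gap):
    """eef xy so that ball centre is gap mm beyond eye (neg = short of it)"""
    h=np.array([np.cos(yaw),np.sin(yaw)]); n=np.array([-h[1],h[0]])
    return np.array(eye[:2])+gap*h-BALL[2]*h+BALL[0]*n
E
python3 - <<'E'
from h import *
from rig import ctrl
s=ctrl.sense()
p=eef_for((571,134.5),.1,-35); print(p)
print(off(s,[*p,110],.1),off(s,[*p,55],.1))
E
```

```text
[442.4358115  120.69603548]
([-0.0407, 0.0737, -0.055], -0.1006, -0.0006) ([-0.0408, 0.1287, -0.0547], -0.1006, -0.0006)
```

Request:
jog_arm --targets '[{"offset":[-0.02,0.01,-0.035],"yaw":-0.05},{"offset":[-0.04,0.03,-0.055],"yaw":-0.1},{"offset":[-0.041,0.065,-0.055],"yaw":-0.1},{"offset":[-0.041,0.1,-0.055],"yaw":-0.1},{"offset":[-0.041,0.122,-0.055],"yaw":-0.1},{"offset":[-0.041,0.128,-0.055],"yaw":-0.1},{"offset":[-0.041,0.128,-0.055],"yaw":-0.1},{"offset":[-0.041,0.128,-0.055],"yaw":-0.1}]'

```text
time_s: 9.97
eef_pos: [442.9, 120.3, 56.5]
ee_rot: [-0.522, 0.526, -0.476, 0.474]
force: [0.2, 0.2, -1.0]
grip_width: 0.183
```

```bash
cat > look.py <<'E'
import sys
from h import *
from rig import ctrl
def look(tag,eye,yaw,ez=78):
    s=ctrl.sense();r=toolR(s["ee_rot"]);print("t",s["time_s"],"eef",s["eef_pos"].round(1),"F",s["force"].round(1),"tilt",r[2].round(4),"g",round(s["grip_width"],3))
    c=ctrl.capture("wrist"); overlay(c,s,[(*eye,yaw)],f"pics/{tag}w.png",2,(160,0,400,250))
    S=ctrl.capture("scene"); b=s["eef_pos"]+r@BALL; print("ball world",b.round(1))
    u,v=map(int,w2px(S,[eye[0],eye[1],ez])); u0,v0=max(u-50,0),max(v-45,0); 
    overlay(S,None,[(*eye,yaw)],f"pics/{tag}s.png",7,(u0,v0,u0+100,v0+80))
    print("ball px scene",((w2px(S,b)-[u0,v0]+.5)*7).round(0))
    for g in (0,): print(s["eef_pos"])
    return s
E
python3 - <<'E'
from look import *
s=look("a1",(571,134.5),.1)
print(off(s,[*eef_for((571,134.5),.1,35),55],.1))
E
```

```text
t 9.9667 eef [442.9 120.3  56.5] F [ 0.2  0.2 -1. ] tilt [ 0.0014 -1.     -0.005 ] g 0.183
ball world [536.8 130.5  79.8]
ball px scene [406. 362.]
[442.89931965 120.29256304  56.54812848]
([-0.0006, 0.0012, 0.0696], -0.0018, 0.0982)
```

View pics/a1w.png

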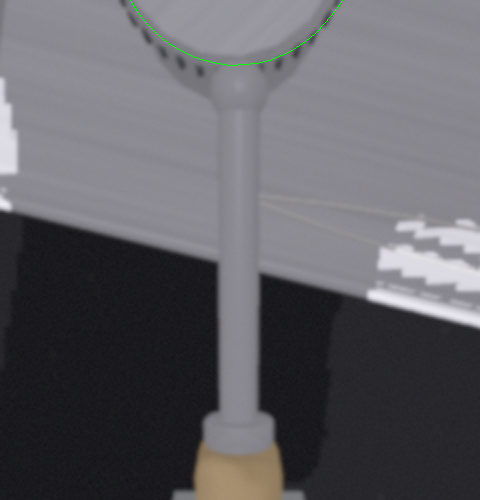

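View pics/a1s.png

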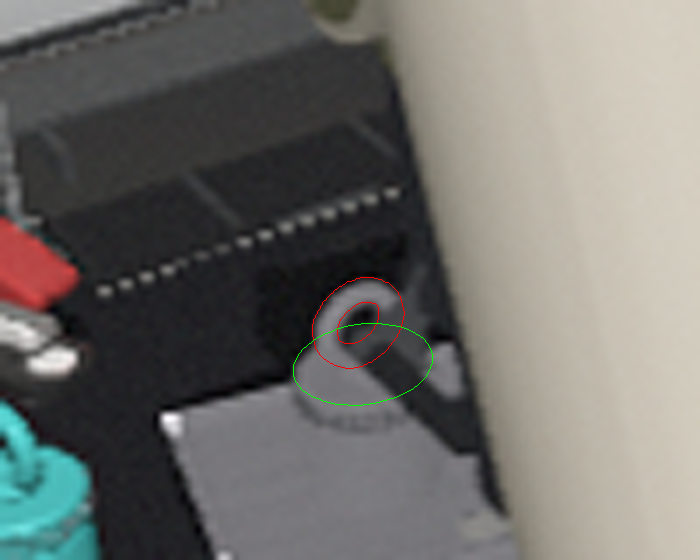

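```bash
python3 - <<'E'
from look import *
s=ctrl.sense();r=toolR(s["ee_rot"]);S=ctrl.capture("scene")
u,v=map(int,w2px(S,[571,134.5,78])); u0,v0=u-50,v-45
for z in (-10,0,30,60,80,94.3,105,120):
    print(z,((w2px(S,s["eef_pos"]+r@[-.9,-23.7,z])-[u0,v0]+.5)*7).round(0))
im=S["img"][v0+30:v0+70,u0+35:u0+75,::-1]
im=cv2.resize(im,None,fx=14,fy=14,interpolation=cv2.INTER_CUBIC); im=np.clip(im.astype(float)*1.8,0,255).astype(np.uint8)
cv2.imwrite("pics/a1s2.png",im); print(u0,v0)
E
```

```text
-10 [557. 501.]
0 [541. 487.]
30 [496. 445.]
60 [453. 405.]
80 [424. 378.]
94.3 [405. 360.]
105 [390. 347.]
120 [370. 328.]
140 180
```

View pics/a1s2.png

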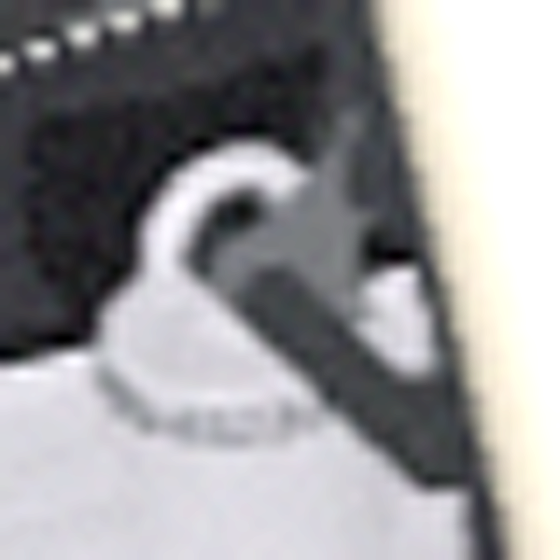

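Request:
jog_arm --targets '[{"offset":[-0.0006,0.0015,0.006],"yaw":-0.001},{"offset":[-0.0006,0.0015,0.014],"yaw":-0.001},{"offset":[-0.0006,0.0015,0.022],"yaw":-0.001},{"offset":[-0.0006,0.0015,0.03],"yaw":-0.001},{"offset":[-0.0006,0.0015,0.036],"yaw":-0.001},{"offset":[-0.0006,0.0015,0.042],"yaw":-0.001}]'

```text
time_s: 10.62
eef_pos: [485.6, 125.5, 55.3]
ee_rot: [-0.523, 0.526, -0.475, 0.474]
force: [-0.2, 0.4, -1.0]
grip_width: 0.18
```

```bash
python3 - <<'E'
from look import *
s=look("a2",(571,134.5),.1)
print(off(s,[*eef_for((571,134.5),.1,35),54.5],.1))
E
```

```text
t 10.6167 eef [485.6 125.5  55.3] F [-0.2  0.4 -1. ] tilt [ 0.0015 -1.     -0.0035] g 0.18
ball world [579.4 135.9  78.6]
ball px scene [346. 312.]
[485.61722095 125.50375057  55.2555688 ]
([0.0005, 0.0007, 0.0266], 0.0, 0.1)
```

View pics/a2w.png

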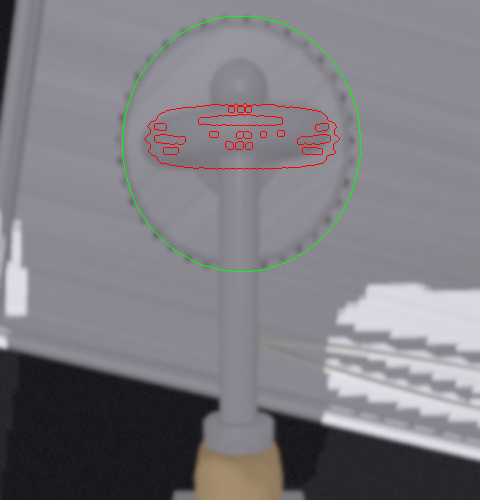

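View pics/a2s.png

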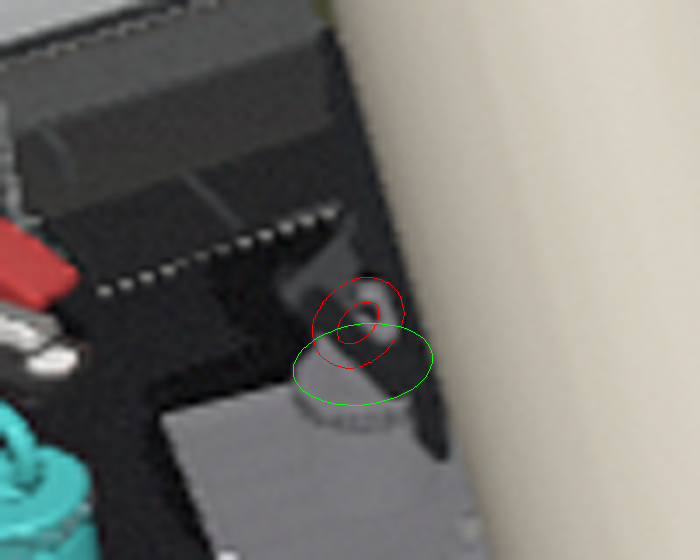

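Request:
jog_arm --targets '[{"offset":[0.0005,0.0007,0.01],"yaw":0},{"offset":[0.0005,0.0007,0.02],"yaw":0},{"offset":[0.0005,0.0007,0.026],"yaw":0},{"offset":[0.0005,-0.002,0.026],"yaw":0},{"offset":[0.0005,-0.005,0.026],"yaw":0},{"offset":[0.0005,-0.008,0.026],"yaw":0},{"offset":[0.0005,-0.014,0.026],"yaw":0},{"offset":[0.0005,-0.022,0.026],"yaw":0},{"offset":[0.0005,-0.032,0.026],"yaw":0},{"offset":[0.0005,-0.042,0.026],"yaw":0},{"offset":[0.0005,-0.048,0.026],"yaw":0},{"offset":[0.0005,-0.05,0.026],"yaw":0}]'

```text
time_s: 11.72
eef_pos: [512.3, 127.7, 106.8]
ee_rot: [-0.524, 0.525, -0.474, 0.475]
force: [-1.0, -0.5, -4.6]
grip_width: 0.181
```

Request:
jog_arm --targets '[{"offset":[0,0,0],"yaw":0},{"offset":[0,0,0],"yaw":0},{"offset":[0,0,0],"yaw":0}]'

```text
time_s: 11.97
eef_pos: [512.1, 127.7, 106.4]
ee_rot: [-0.524, 0.525, -0.474, 0.474]
force: [-0.0, -1.0, -5.5]
grip_width: 0.185
```

```bash
python3 - <<'E'
from look import *
s=look("a3",(571,134.5),.1)
print(s["wrist_torque"])
E
```

```text
t 11.9667 eef [512.1 127.7 106.4] F [-0.  -1.  -5.5] tilt [ 0.0017 -1.     -0.0014] g 0.185
ball world [605.9 138.  130. ]
ball px scene [298. 167.]
[512.08312145 127.65706726 106.4243397 ]
[-0.00922459  0.16832576 -0.03116638]
```

View pics/a3w.png

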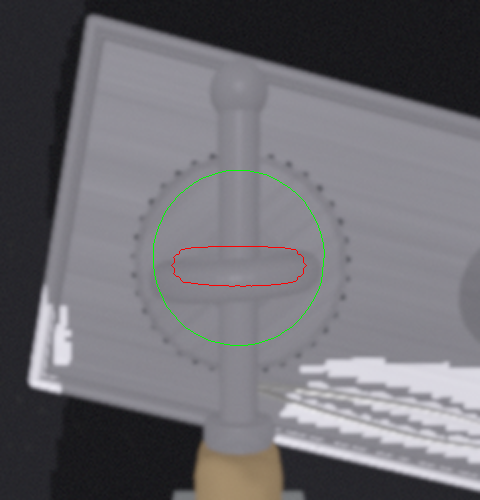

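View pics/a3s.png

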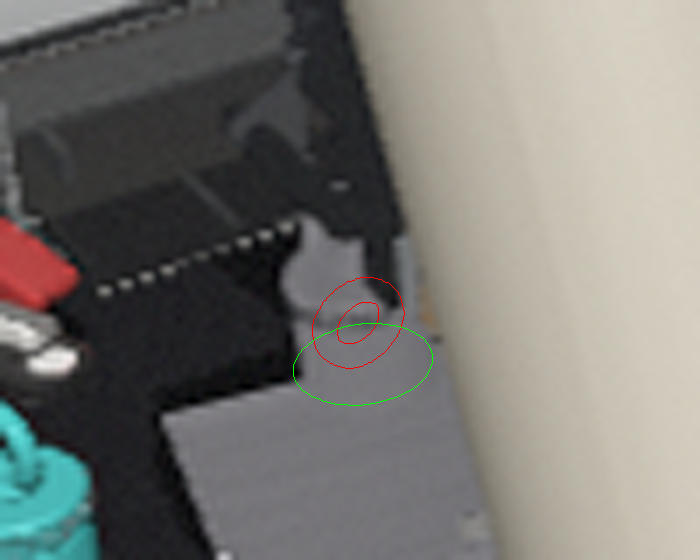

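```bash
cat > weigh.py <<'E'
from h import *
from rig import ctrl
def weigh(n=16):
    F=[];T=[]
    for i in range(n):
        ctrl.capture("wrist"); s=ctrl.sense(); F.append(s["force"]); T.append(s["wrist_torque"])
    F=np.array(F);T=np.array(T); print("F",F.mean(0).round(2),F.std(0).round(2),"T",T.mean(0).round(3),T.std(0).round(3),"t",s["time_s"],"eef",s["eef_pos"].round(1)); return s
E
python3 -c "
from weigh import *
s=weigh(); print(off(s,[512.1,127.7,54.5],.1))"
```

```text
F [ 0.06  0.01 -4.25] [0.43 0.59 0.62] T [-0.02   0.181  0.004] [0.027 0.016 0.025] t 12.8667 eef [512.3 127.7 106.8]
([-0.0001, 0.0523, -0.0002], 0.0001, 0.1001)
```

Request:
jog_arm --targets '[{"offset":[0,0.006,0],"yaw":0},{"offset":[0,0.014,0],"yaw":0},{"offset":[0,0.022,0],"yaw":0},{"offset":[0,0.03,0],"yaw":0},{"offset":[0,0.036,0],"yaw":0},{"offset":[0,0.041,0],"yaw":0},{"offset":[0,0.045,0],"yaw":0},{"offset":[0,0.048,0],"yaw":0},{"offset":[0,0.051,0],"yaw":0},{"offset":[0,0.052,0],"yaw":0},{"offset":[0,0.052,0],"yaw":0}]'

```text
time_s: 13.78
eef_pos: [512.5, 127.6, 54.9]
ee_rot: [-0.524, 0.525, -0.474, 0.475]
force: [-0.6, -0.2, -1.2]
grip_width: 0.181
```

```bash
python3 - <<'E'
from look import *
s=look("a4",(571,134.5),.1)
print(off(s,[*eef_for((571,134.5),.1,-40),54.5],.1))
E
```

```text
t 13.7833 eef [512.5 127.6  54.9] F [-0.6 -0.2 -1.2] tilt [ 1.8e-03 -1.0e+00 -1.0e-04] g 0.181
ball world [606.2 137.9  78.6]
ball px scene [313. 279.]
[512.51090853 127.59905833  54.92125799]
([-0.0001, 0.0004, -0.0754], -0.0, 0.1)
```

View pics/a4w.png

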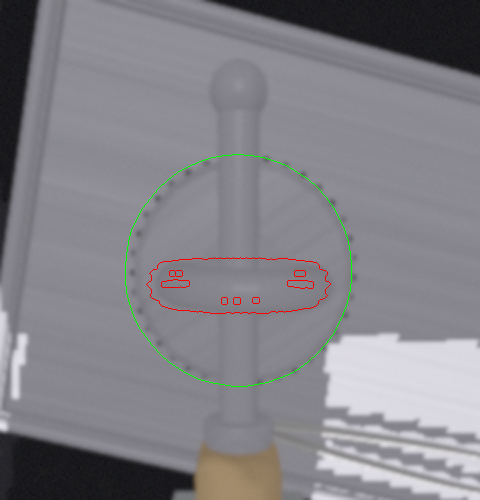

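Request:
jog_arm --targets '[{"offset":[0,0,-0.01],"yaw":0},{"offset":[0,0,-0.022],"yaw":0},{"offset":[0,0,-0.034],"yaw":0},{"offset":[0,0,-0.048],"yaw":0},{"offset":[0,0,-0.062],"yaw":0},{"offset":[0,0,-0.074],"yaw":0},{"offset":[0,0,-0.076],"yaw":0}]'

```text
time_s: 14.47
eef_pos: [435.6, 120.0, 55.4]
ee_rot: [-0.524, 0.525, -0.474, 0.475]
force: [0.1, -0.2, -1.5]
grip_width: 0.181
```

```bash
python3 - <<'E'
from look import *
s=look("a5",(571,134.5),.1)
p=eef_for((568,23.5),-.09,-38);print(p,off(s,[*p,54.5],-.09))
E
```

```text
t 14.4667 eef [435.6 120.   55.4] F [ 0.1 -0.2 -1.5] tilt [ 1.8e-03 -1.0e+00 -4.0e-04] g 0.181
ball world [529.3 130.4  79. ]
ball px scene [415. 373.]
[435.60142273 120.0370821   55.35009116]
[436.15456273  34.4945746 ] ([0.0852, 0.001, -0.008], 0.1902, 0.1002)
```

View pics/a5s.png

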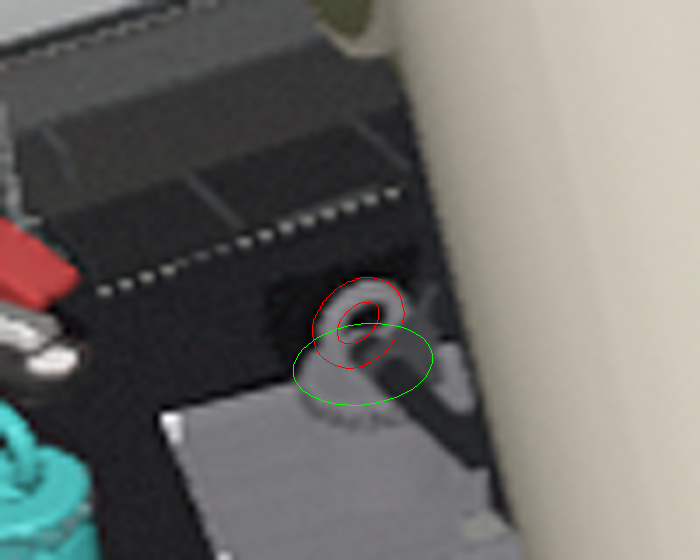

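Request:
jog_arm --targets '[{"offset":[0.018,0,-0.004],"yaw":0.03},{"offset":[0.036,0,-0.008],"yaw":0.07},{"offset":[0.054,0,-0.008],"yaw":0.11},{"offset":[0.072,0,-0.008],"yaw":0.15},{"offset":[0.085,0.001,-0.008],"yaw":0.19},{"offset":[0.085,0.001,-0.008],"yaw":0.19},{"offset":[0.085,0.001,-0.008],"yaw":0.19}]'

```text
time_s: 15.15
eef_pos: [438.6, 34.4, 54.8]
ee_rot: [-0.477, 0.477, -0.521, 0.523]
force: [0.0, -0.7, -1.5]
grip_width: 0.184
```

```bash
python3 - <<'E'
from look import *
s=look("b1",(568,23.5),-.09)
p=eef_for((568,23.5),-.09,8);print(p,off(s,[*p,54.5],-.09))
E
```

```text
t 15.15 eef [438.6  34.4  54.8] F [ 0.  -0.7 -1.5] tilt [ 0.0015 -1.      0.0022] g 0.184
ball world [532.5  26.8  78.7]
ball px scene [395. 368.]
[438.58120261  34.38504309  54.80551368]
[481.96838845  30.36016134] ([0.0001, 0.0004, 0.0436], -0.0004, -0.0904)
```

View pics/b1w.png

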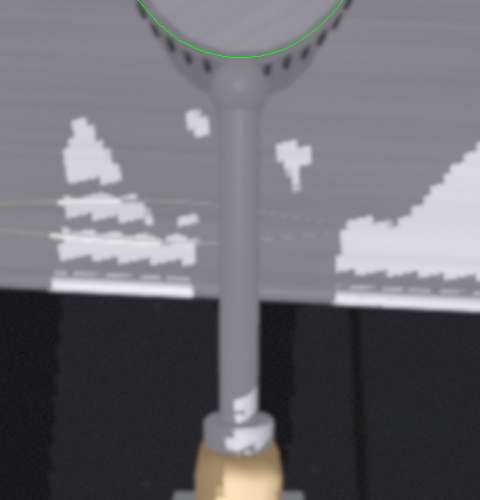

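Request:
jog_arm --targets '[{"offset":[0.0003,0.0004,0.006],"yaw":0},{"offset":[0.0005,0.0004,0.014],"yaw":0},{"offset":[0.0005,0.0004,0.022],"yaw":0},{"offset":[0.0005,0.0004,0.03],"yaw":0},{"offset":[0.0005,0.0004,0.038],"yaw":0},{"offset":[0.0005,0.0004,0.044],"yaw":0}]'

```text
time_s: 15.75
eef_pos: [483.1, 30.7, 54.4]
ee_rot: [-0.477, 0.477, -0.521, 0.523]
force: [0.1, -0.6, -0.2]
grip_width: 0.183
```

```bash
python3 - <<'E'
from look import *
s=look("b2",(568,23.5),-.09)
p=eef_for((568,23.5),-.09,35);print(p,off(s,[*p,54.5],-.09))
E
```

```text
t 15.75 eef [483.1  30.7  54.4] F [ 0.1 -0.6 -0.2] tilt [ 0.0015 -1.      0.0021] g 0.183
ball world [577.   23.3  78.3]
ball px scene [349. 311.]
[483.06695825  30.70454342  54.38071047]
[508.85911224  27.93344051] ([0.0005, -0.0001, 0.0259], 0.0014, -0.0886)
```

View pics/b2w.png

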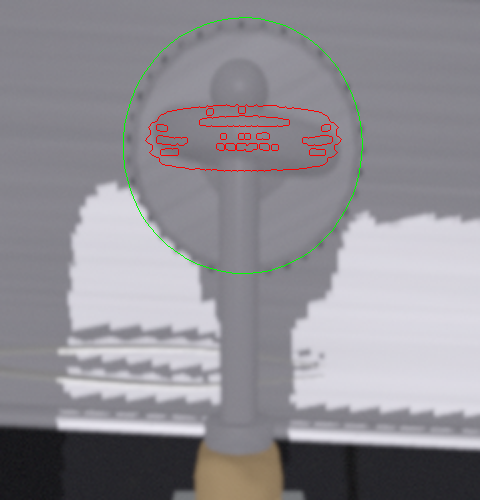

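Ring of the middle pot (rows ~105–170 in the zoom) now lies over the rod, ball beyond it at (239,85). Push on and lift.

Request:
jog_arm --targets '[{"offset":[0.001,0,0.01],"yaw":0},{"offset":[0.001,0,0.02],"yaw":0},{"offset":[0.001,0,0.026],"yaw":0},{"offset":[0.001,-0.002,0.026],"yaw":0},{"offset":[0.001,-0.005,0.026],"yaw":0},{"offset":[0.001,-0.008,0.026],"yaw":0},{"offset":[0.001,-0.014,0.026],"yaw":0},{"offset":[0.001,-0.022,0.026],"yaw":0},{"offset":[0.001,-0.032,0.026],"yaw":0},{"offset":[0.001,-0.042,0.026],"yaw":0},{"offset":[0.001,-0.05,0.026],"yaw":0},{"offset":[0.001,-0.052,0.026],"yaw":0}]'

```text
time_s: 16.85
eef_pos: [509.3, 27.3, 108.3]
ee_rot: [-0.478, 0.477, -0.52, 0.523]
force: [0.5, -0.3, -2.2]
grip_width: 0.18
```

Request:
jog_arm --targets '[{"offset":[0,0,0],"yaw":0},{"offset":[0,0,0],"yaw":0},{"offset":[0,0,0],"yaw":0}]'

```text
time_s: 17.1
eef_pos: [509.1, 27.4, 108.0]
ee_rot: [-0.478, 0.477, -0.52, 0.523]
force: [0.1, -1.2, -2.9]
grip_width: 0.187
```

```bash
python3 - <<'E'
from look import *
from weigh import weigh
look("b3",(568,23.5),-.09); weigh()
E
```

```text
t 17.1 eef [509.1  27.4 108. ] F [ 0.1 -1.2 -2.9] tilt [ 0.0017 -1.      0.0045] g 0.187
ball world [603.   19.9 132.1]
ball px scene [319. 163.]
[509.09727733  27.35098061 108.01613274]
F [-0.17  0.06 -2.36] [0.42 0.68 0.44] T [0.017 0.064 0.003] [0.033 0.028 0.16 ] t 18.0 eef [509.3  27.3 108.3]
```

View pics/b3w.png

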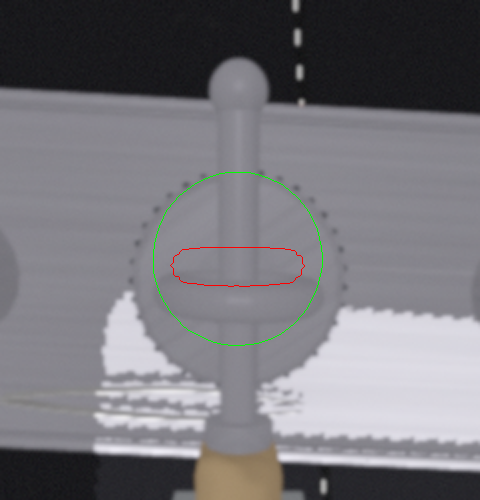

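View pics/b3s.png

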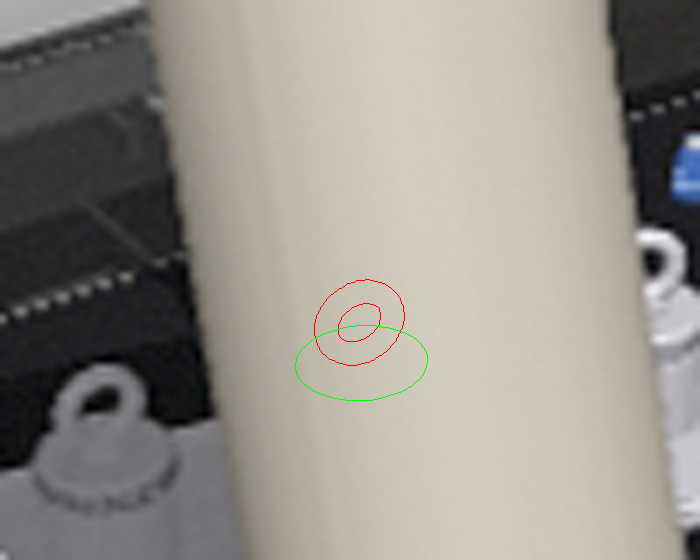

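Request:
jog_arm --targets '[{"offset":[0,0.006,0],"yaw":0},{"offset":[0,0.014,0],"yaw":0},{"offset":[0,0.022,0],"yaw":0},{"offset":[0,0.03,0],"yaw":0},{"offset":[0,0.036,0],"yaw":0},{"offset":[0,0.041,0],"yaw":0},{"offset":[0,0.045,0],"yaw":0},{"offset":[0,0.048,0],"yaw":0},{"offset":[0,0.051,0],"yaw":0},{"offset":[0,0.053,0],"yaw":0},{"offset":[0,0.0535,0],"yaw":0}]'

```text
time_s: 18.92
eef_pos: [509.6, 27.2, 54.8]
ee_rot: [-0.478, 0.477, -0.52, 0.523]
force: [-0.6, 0.2, -0.8]
grip_width: 0.182
```

```bash
python3 - <<'E'
from look import *
s=look("b4",(568,23.5),-.09)
E
```

```text
t 18.9167 eef [509.6  27.2  54.8] F [-0.6  0.2 -0.8] tilt [ 0.0018 -1.      0.0053] g 0.182
ball world [603.5  19.8  79. ]
ball px scene [326. 276.]
[509.62811813  27.21231517  54.75695081]
```

View pics/b4w.png

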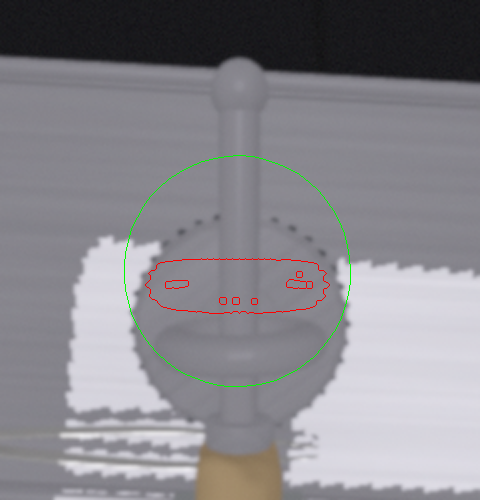

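```bash
python3 - <<'E'
from look import *
s=ctrl.sense(); c=ctrl.capture("wrist")
print([px2w(c,(160+u/2,v/2),5,s).round(0)[:2].tolist() for u,v in [(20,440),(190,430),(100,465),(300,455)]])
x,y=556,24.5
overlay(c,s,[(x,y,-.09)],"pics/b4w2.png",3,(200,60,400,250))
E
```

```text
[[517.0, 100.0], [516.0, 44.0], [506.0, 75.0], [504.0, 8.0]]
```

View pics/b4w2.png

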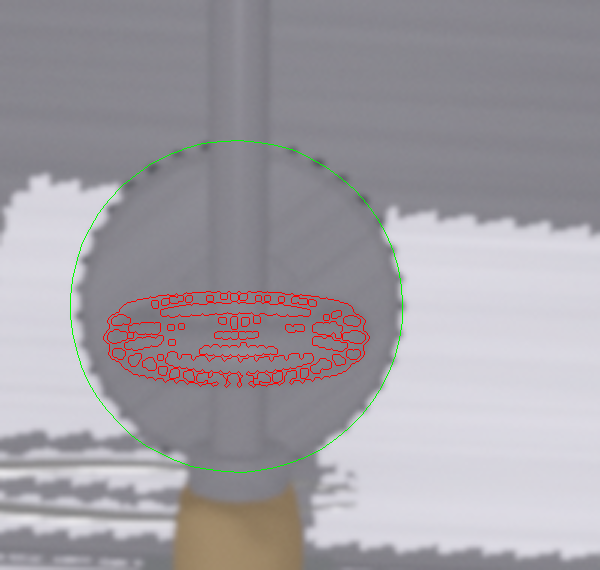

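Request:
jog_arm --targets '[{"offset":[0,0,-0.01],"yaw":0},{"offset":[0,0,-0.022],"yaw":0},{"offset":[0,0,-0.034],"yaw":0},{"offset":[0,0,-0.048],"yaw":0},{"offset":[0,0,-0.062],"yaw":0},{"offset":[0,0,-0.076],"yaw":0},{"offset":[0,0,-0.088],"yaw":0},{"offset":[0,0,-0.09],"yaw":0}]'

```text
time_s: 19.73
eef_pos: [418.7, 35.4, 54.7]
ee_rot: [-0.478, 0.477, -0.52, 0.523]
force: [0.4, 0.3, -1.5]
grip_width: 0.181
```

```bash
python3 - <<'E'
from look import *
s=look("b5",(556,24),-.09)
p=eef_for((543,-90),-.08,-38);print(p,off(s,[*p,54.5],-.08))
c=ctrl.capture("wrist"); cv2.imwrite("pics/b5full.png",c["img"][:,:,::-1])
E
```

```text
t 19.7333 eef [418.7  35.4  54.7] F [ 0.4  0.3 -1.5] tilt [ 0.0018 -1.      0.0049] g 0.181
ball world [512.6  28.   78.9]
ball px scene [403. 380.]
[418.68378849  35.43335907  54.6971988 ]
[411.05121103 -80.32440752] ([0.116, 0.0004, 0.0026], -0.0085, -0.0885)
```

View pics/b5full.png

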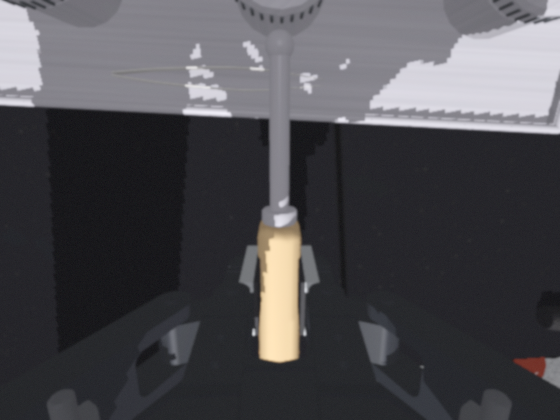

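View pics/b5s.png

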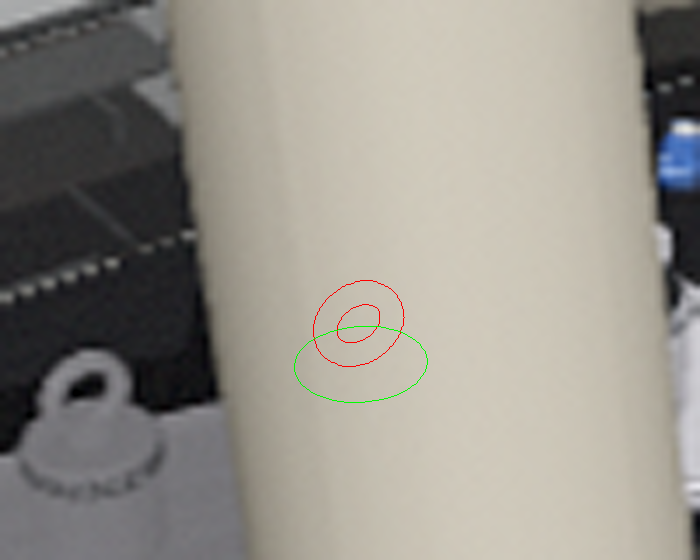

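Request:
jog_arm --targets '[{"offset":[0.02,0,0],"yaw":0},{"offset":[0.045,0,0],"yaw":0},{"offset":[0.07,0,0],"yaw":0},{"offset":[0.095,0,0.002],"yaw":-0.008},{"offset":[0.112,0,0.002],"yaw":-0.008},{"offset":[0.116,0,0.002],"yaw":-0.008},{"offset":[0.116,0,0.002],"yaw":-0.008},{"offset":[0.116,0,0.002],"yaw":-0.008}]'

```text
time_s: 20.55
eef_pos: [412.9, -80.4, 55.1]
ee_rot: [-0.481, 0.478, -0.518, 0.522]
force: [-0.3, 0.7, -1.3]
grip_width: 0.178
```

```bash
python3 - <<'E'
from look import *
s=look("c1",(543,-90),-.08)
p=eef_for((543,-90),-.08,8);print(p,off(s,[*p,54.5],-.08))
E
```

```text
t 20.55 eef [412.9 -80.4  55.1] F [-0.3  0.7 -1.3] tilt [ 0.0018 -1.      0.0069] g 0.178
ball world [506.8 -87.1  79.5]
ball px scene [401. 366.]
[412.88183581 -80.42303306  55.11625076]
[456.90408952 -84.00048345] ([-0.0, 0.0009, 0.0442], -0.0011, -0.0811)
```

View pics/c1w.png

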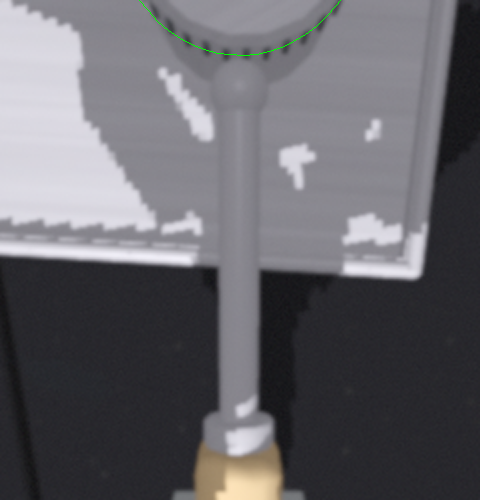

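View pics/c1s.png

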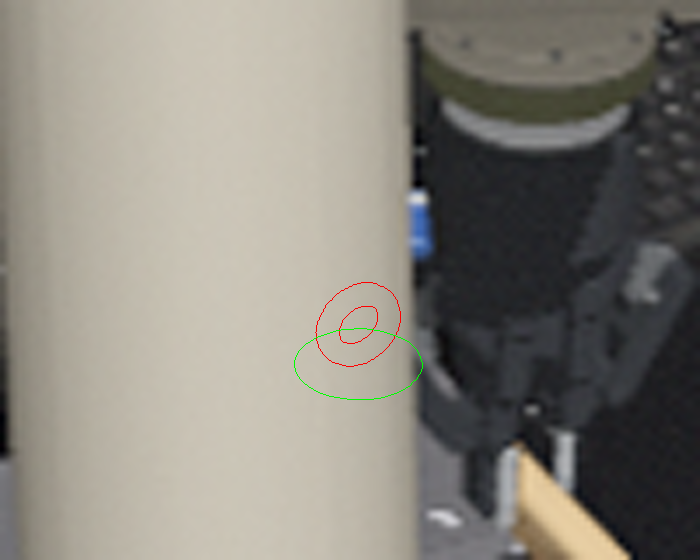

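Request:
jog_arm --targets '[{"offset":[0,0.001,0.006],"yaw":0},{"offset":[0,0.001,0.014],"yaw":0},{"offset":[0,0.001,0.022],"yaw":0},{"offset":[0,0.001,0.03],"yaw":0},{"offset":[0,0.001,0.039],"yaw":0},{"offset":[0,0.001,0.047],"yaw":0}]'

```text
time_s: 21.15
eef_pos: [460.8, -83.7, 54.4]
ee_rot: [-0.481, 0.479, -0.517, 0.522]
force: [-0.6, 0.0, -1.3]
grip_width: 0.179
```

```bash
python3 - <<'E'
from look import *
s=look("c2",(546,-90),-.08)
p=eef_for((546,-90),-.08,37);print(p,off(s,[*p,54.5],-.08))
E
```

```text
t 21.15 eef [460.8 -83.7  54.4] F [-0.6  0.  -1.3] tilt [ 0.0019 -1.      0.0071] g 0.179
ball world [554.7 -90.2  78.8]
ball px scene [344. 310.]
[460.81203752 -83.66307092  54.42868505]
[488.811339   -86.31800957] ([0.0004, 0.0001, 0.0281], 0.0006, -0.0794)
```

View pics/c2w.png

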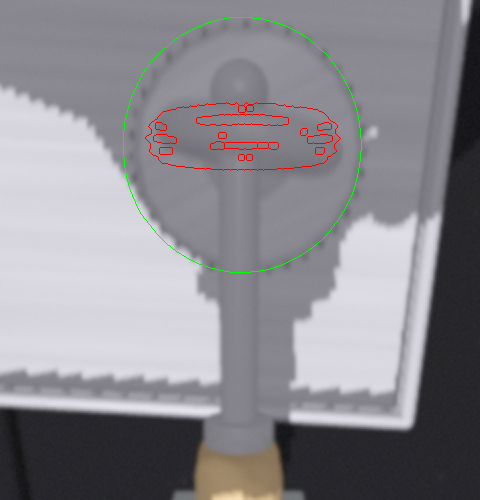

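Request:
jog_arm --targets '[{"offset":[0.0005,0,0.01],"yaw":0},{"offset":[0.0005,0,0.02],"yaw":0},{"offset":[0.0005,0,0.028],"yaw":0},{"offset":[0.0005,-0.002,0.028],"yaw":0},{"offset":[0.0005,-0.005,0.028],"yaw":0},{"offset":[0.0005,-0.008,0.028],"yaw":0},{"offset":[0.0005,-0.014,0.028],"yaw":0},{"offset":[0.0005,-0.022,0.028],"yaw":0},{"offset":[0.0005,-0.032,0.028],"yaw":0},{"offset":[0.0005,-0.042,0.028],"yaw":0},{"offset":[0.0005,-0.048,0.028],"yaw":0},{"offset":[0.0005,-0.05,0.028],"yaw":0}]'

```text
time_s: 22.25
eef_pos: [488.9, -86.6, 106.2]
ee_rot: [-0.481, 0.478, -0.516, 0.523]
force: [0.0, 0.1, -2.4]
grip_width: 0.181
```

Request:
jog_arm --targets '[{"offset":[0,0,0],"yaw":0},{"offset":[0,0,0],"yaw":0},{"offset":[0,0,0],"yaw":0}]'

```text
time_s: 22.5
eef_pos: [488.7, -86.6, 105.8]
ee_rot: [-0.481, 0.478, -0.516, 0.522]
force: [0.1, 0.4, -3.8]
grip_width: 0.187
```

```bash
python3 - <<'E'
from look import *
from weigh import weigh
look("c3",(546,-90),-.08); weigh()
E
```

```text
t 22.5 eef [488.7 -86.6 105.8] F [ 0.1  0.4 -3.8] tilt [ 0.0026 -1.      0.0091] g 0.187
ball world [582.6 -93.  130.4]
ball px scene [313. 169.]
[488.69033409 -86.55581192 105.84371728]
F [-0.08  0.12 -2.64] [0.52 0.55 0.64] T [ 0.006  0.095 -0.022] [0.028 0.026 0.041] t 23.4 eef [488.9 -86.6 106.2]
```

View pics/c3w.png

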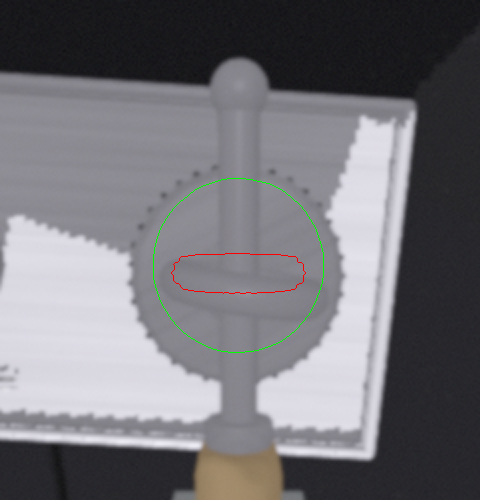

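Request:
jog_arm --targets '[{"offset":[0,0.006,0.001],"yaw":0},{"offset":[0,0.012,0.002],"yaw":0},{"offset":[0,0.018,0.003],"yaw":0},{"offset":[0,0.024,0.004],"yaw":0},{"offset":[0,0.03,0.005],"yaw":0},{"offset":[0,0.036,0.006],"yaw":0},{"offset":[0,0.041,0.006],"yaw":0},{"offset":[0,0.044,0.006],"yaw":0},{"offset":[0,0.047,0.006],"yaw":0},{"offset":[0,0.05,0.006],"yaw":0},{"offset":[0,0.0515,0.006],"yaw":0},{"offset":[0,0.0515,0.006],"yaw":0}]'

```text
time_s: 24.4
eef_pos: [495.4, -87.3, 54.7]
ee_rot: [-0.481, 0.478, -0.516, 0.523]
force: [-1.2, -0.2, -0.7]
grip_width: 0.184
```

```bash
python3 - <<'E'
from look import *
s=look("c4",(543,-89.5),-.15)
E
```

```text
t 24.4 eef [495.4 -87.3  54.7] F [-1.2 -0.2 -0.7] tilt [ 0.0029 -0.9999  0.01  ] g 0.184
ball world [589.3 -93.8  79.3]
ball px scene [307. 268.]
[495.41622506 -87.31044125  54.66438442]
```

View pics/c4w.png

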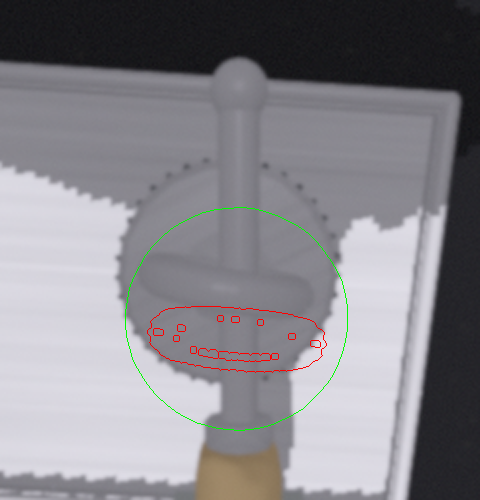

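Request:
jog_arm --targets '[{"offset":[0,0,-0.008],"yaw":0},{"offset":[0,0,-0.018],"yaw":0},{"offset":[0,0,-0.03],"yaw":0},{"offset":[0,0,-0.044],"yaw":0},{"offset":[0,0,-0.058],"yaw":0},{"offset":[0,0,-0.072],"yaw":0},{"offset":[0,0,-0.083],"yaw":0},{"offset":[0,0,-0.085],"yaw":0}]'

```text
time_s: 25.17
eef_pos: [409.0, -80.2, 54.1]
ee_rot: [-0.481, 0.478, -0.516, 0.523]
force: [0.4, -0.6, -1.6]
grip_width: 0.177
```

```bash
python3 - <<'E'
from look import *
s=look("c5",(552,-88),-.2)
p=eef_for((571,134.5),.1,-40);print(p,off(s,[*p,54.5],.1))
E
```

```text
t 25.1667 eef [409.  -80.2  54.1] F [ 0.4 -0.6 -1.6] tilt [ 0.0027 -1.      0.0094] g 0.177
ball world [502.9 -86.7  78.7]
ball px scene [419. 380.]
[409.03863505 -80.17946516  54.14514803]
[437.46079068 120.1968684 ] ([-0.202, -0.0008, 0.0124], -0.1795, -0.0795)
```

View pics/c5w.png

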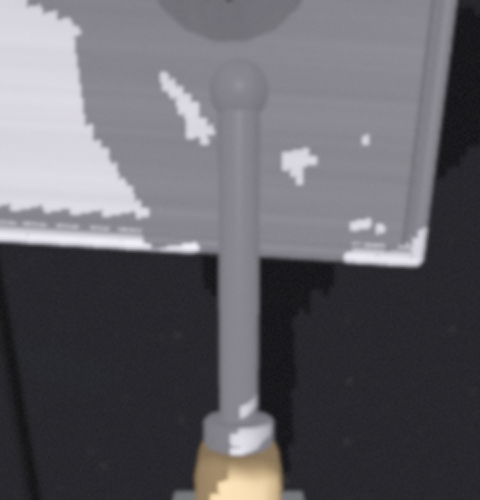

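Request:
jog_arm --targets '[{"offset":[-0.018,-0.001,0],"yaw":-0.015},{"offset":[-0.042,-0.001,0],"yaw":-0.03},{"offset":[-0.066,-0.001,0],"yaw":-0.045},{"offset":[-0.09,-0.001,0],"yaw":-0.06},{"offset":[-0.114,-0.001,0],"yaw":-0.08},{"offset":[-0.138,-0.001,0.002],"yaw":-0.1},{"offset":[-0.16,-0.001,0.005],"yaw":-0.13},{"offset":[-0.182,-0.001,0.009],"yaw":-0.16},{"offset":[-0.198,-0.001,0.012],"yaw":-0.18},{"offset":[-0.202,-0.001,0.012],"yaw":-0.18},{"offset":[-0.202,-0.001,0.012],"yaw":-0.18},{"offset":[-0.202,-0.001,0.012],"yaw":-0.18}]'

```text
time_s: 26.27
eef_pos: [438.8, 119.3, 54.8]
ee_rot: [0.526, -0.523, 0.471, -0.478]
force: [-0.3, -0.6, -0.7]
grip_width: 0.184
```

```bash
python3 - <<'E'
from look import *
s=look("d1",(571,134.5),.1)
p=eef_for((571,134.5),.1,8);print(p,off(s,[*p,54.5],.1))
E
```

```text
t 26.2667 eef [438.8 119.3  54.8] F [-0.3 -0.6 -0.7] tilt [ 0.0054 -0.9999  0.0101] g 0.184
ball world [532.3 129.7  79.4]
ball px scene [413. 368.]
[438.80491937 119.3221602   54.79274779]
[485.22099061 124.98887239] ([-0.001, 0.0008, 0.0467], 0.0001, 0.1001)
```

View pics/d1w.png

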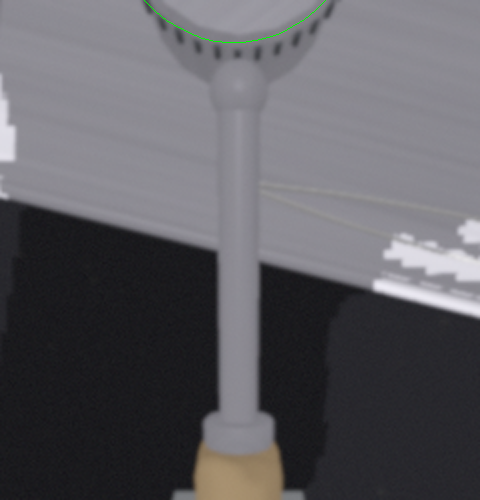

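Request:
jog_arm --targets '[{"offset":[-0.0005,0.001,0.006],"yaw":0},{"offset":[-0.001,0.001,0.014],"yaw":0},{"offset":[-0.001,0.001,0.022],"yaw":0},{"offset":[-0.001,0.001,0.03],"yaw":0},{"offset":[-0.001,0.001,0.039],"yaw":0},{"offset":[-0.001,0.001,0.047],"yaw":0}]'

```text
time_s: 26.87
eef_pos: [486.6, 124.6, 54.3]
ee_rot: [0.526, -0.523, 0.471, -0.479]
force: [-0.2, -0.6, -1.3]
grip_width: 0.182
```

```bash
python3 - <<'E'
from look import *
s=look("d2",(571,134.5),.1)
p=eef_for((571,134.5),.1,35);print(p,off(s,[*p,54.5],.1))
E
```

```text
t 26.8667 eef [486.6 124.6  54.3] F [-0.2 -0.6 -1.3] tilt [ 0.0053 -0.9999  0.0104] g 0.182
ball world [580.1 134.9  79. ]
ball px scene [348. 309.]
[486.62069658 124.57051066  54.30973839]
[512.08610307 127.68437464] ([-0.0006, 0.0001, 0.0256], -0.0011, 0.0989)
```

View pics/d2w.png

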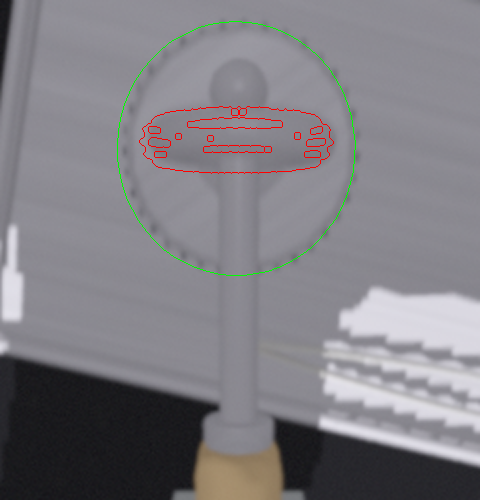

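Request:
jog_arm --targets '[{"offset":[-0.0005,0,0.01],"yaw":0},{"offset":[-0.0005,0,0.02],"yaw":0},{"offset":[-0.0005,0,0.027],"yaw":0},{"offset":[-0.0005,-0.002,0.027],"yaw":0},{"offset":[-0.0005,-0.005,0.027],"yaw":0},{"offset":[-0.0005,-0.008,0.027],"yaw":0},{"offset":[-0.0005,-0.014,0.027],"yaw":0},{"offset":[-0.0005,-0.022,0.027],"yaw":0},{"offset":[-0.0005,-0.032,0.027],"yaw":0},{"offset":[-0.0005,-0.042,0.027],"yaw":0},{"offset":[-0.0005,-0.05,0.027],"yaw":0},{"offset":[-0.0005,-0.055,0.027],"yaw":0}]'

```text
time_s: 27.97
eef_pos: [513.3, 127.9, 111.2]
ee_rot: [0.526, -0.522, 0.47, -0.479]
force: [0.6, 1.1, -4.2]
grip_width: 0.18
```

Request:
jog_arm --targets '[{"offset":[0,-0.005,0],"yaw":0},{"offset":[0,-0.012,0],"yaw":0},{"offset":[0,-0.02,0],"yaw":0},{"offset":[0,-0.026,0],"yaw":0},{"offset":[0,-0.03,0],"yaw":0},{"offset":[0,-0.032,0],"yaw":0},{"offset":[0,-0.032,0],"yaw":0},{"offset":[0,-0.032,0],"yaw":0},{"offset":[0,-0.032,0],"yaw":0},{"offset":[0,-0.032,0],"yaw":0},{"offset":[0,-0.032,0],"yaw":0},{"offset":[0,-0.032,0],"yaw":0}]'

```text
time_s: 28.97
eef_pos: [512.8, 128.1, 143.0]
ee_rot: [0.526, -0.522, 0.47, -0.479]
force: [0.6, 0.0, -3.7]
grip_width: 0.184
```

```bash
python3 - <<'E'
from look import *
from weigh import weigh
s=look("d3",(571,134.5),.1); weigh()
s=look("d4",(571,134.5),.1)
c=ctrl.capture("scene"); cv2.imwrite("pics/d4scene.png",c["img"][:,:,::-1]); c=ctrl.capture("top"); cv2.imwrite("pics/d4top.png",c["img"][:,:,::-1])
c=ctrl.capture("wrist"); cv2.imwrite("pics/d4full.png",c["img"][:,:,::-1])
E
```

```text
t 28.9667 eef [512.8 128.1 143. ] F [ 0.6  0.  -3.7] tilt [ 0.0055 -0.9999  0.0125] g 0.184
ball world [606.3 138.4 167.9]
ball px scene [285.  80.]
[512.84862352 128.1066403  143.02803475]
F [ 0.06  0.16 -4.27] [0.6  0.49 0.59] T [-0.026  0.198 -0.001] [0.026 0.024 0.031] t 29.8667 eef [512.9 128.1 143.2]
t 29.8667 eef [512.9 128.1 143.2] F [ 0.7 -0.  -3.7] tilt [ 0.0055 -0.9999  0.0128] g 0.181
ball world [606.3 138.4 168.1]
ball px scene [285.  79.]
[512.91351449 128.11523797 143.19684031]
```

View pics/d4full.png

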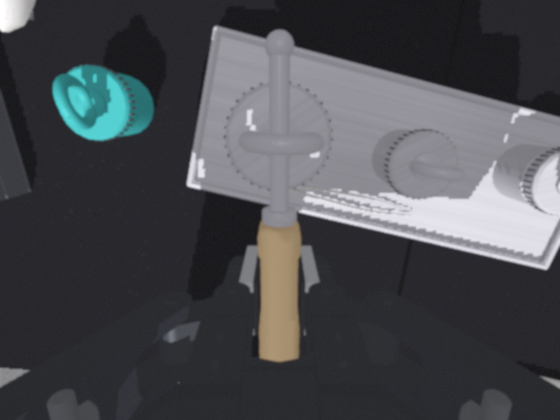

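View pics/d4scene.png

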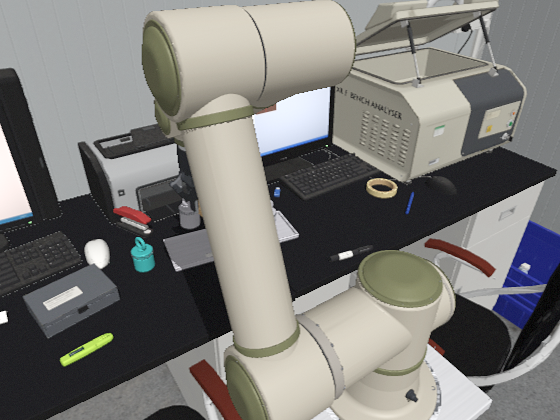

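View pics/d4s.png

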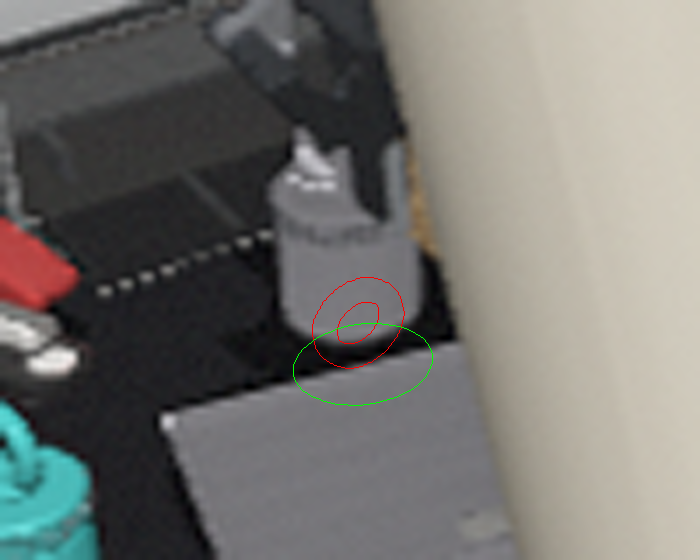

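```bash
python3 -c "
from rig import ctrl
s=ctrl.sense(); print(s['dq'].round(4),s['time_s'],s['grip_width']); print(ctrl.finish_job())"
```

```text
[-0.0003 -0.0002 -0.0005 -0.0006  0.0008  0.001 ] 30.1167 0.18207178949478772
the job is handed in; nothing more can be done
None
```

I took the rod by its handle, lifted and weighed the three pots left to right, and handed in at 30.1 s with the left pot, the heaviest, held up on the rod. The job gives no verdict, so the results below are my own checks.

| Pot | Weight on the rod (about 1.1 N for the rod already taken off) |
|---|---|
| Left | 3.2 N (about 320 g) |
| Middle | 1.3 N |
| Right | 1.5 N |

**Last checks:**
- The left pot hung upright and still, its underside an estimated 75–80 mm above the tray floor. The gripper was not near it, and the load read 3.2 N again.
- The middle and right pots stood upright in the last wrist picture.
- No other bench item looked moved in the last wrist and scene pictures. I did not measure their positions.

**What went wrong or disagreed:**
- **First grasp:** The fingertips were about 35 mm higher than the given tool geometry says, so my first grasp closed above the handle. I then lowered until the fingers touched the bench (about 31 N) and gripped the handle from there.
- **Pots shifted:** The middle pot slid about 12 mm toward the robot during its lift and set-down, and the right pot ended about 7 mm from its start. Both are within the 40 mm allowed, so I left them.
- **Rod tilt:** The tool was tilted up to 0.7° at the end, which these moves cannot correct.

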